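# Mark both ends of a strut channel in the marking jig

## Task

The piece of strut channel lies in the marking jig with its red end home against the bent bracket: push the jig's black plunger fully down to mark that end and let it spring back up. Then turn the strut half round on the flat, same side up, and set its blue end home in the bracket, flush against both the end stop and the side fence, and push the plunger fully down again to mark that end too. Leave the strut lying home like that with the plunger up, and do not disturb the other things on the bench.

Things in the scene. Friction and masses are not known exactly. Their poses are not given: they have to be found in the camera images.
- jig: Marking jig, fixed to the bench, place and yaw vary. Grey base plate 12 mm thick, spanning its x -180 to +90 mm, y -55 to +55 mm; the strut lies on it along x. Origin: on the bench below the middle of the end stop's face; z up. With the strut home, its end is at x = 0, its centre line at y = 0, its body towards -x.
- end_stop (a point): Middle of the end stop's face, at the base plate's top: jig (0, 0, 12 mm). The stop is the aluminium bent bracket's upright plate, 58 mm wide (y), 34 mm high, its face looking to the jig's -x.
- side_fence (a point): Outer end of the side fence's face, at the base plate's top: jig (-45, -20.5, 12 mm). The fence is the bracket's other plate, 20 mm high, 6 mm thick, running from here along +x to the stop; its face looks to the jig's +y.
- overhang_tip (a point): Tip of the green arm that carries the plunger over the strut: jig (-30, 0, 102 mm). The arm is 32 mm wide, its underside 92 mm and its top 112 mm above the bench, and runs along +x to a green column at x = +42 to +68 mm.
- plunger (a joint): Travel of the jig's plunger in m: 0 = up, 0.016 = fully down at its stop (about 8 N of spring there). It springs back up by itself.
- plunger_top (a point): Centre of the top of the plunger's black round head, 34 mm diameter and 12 mm thick, above the end of the green arm, over the point x = -18 mm, y = 0 of the jig; 150.5 mm above the bench when up. It goes straight down when pressed.
- strut: Piece of steel strut channel, 200 mm long (x), 41 mm wide (y), 41 mm high, 3 mm walls, open side down, dark slots on top, about 0.4 kg. Origin: centre of its underside. x points to the red end; z up.
- red_end (a point): Middle of the lower edge of the strut's red-painted end face (34 mm of that end is red): 100 mm from the strut's origin along its +x.
- blue_end (a point): Middle of the lower edge of the strut's blue-painted end face (34 mm of that end is blue): 100 mm from the strut's origin along its -x.
- junction_box: Bystander: grey square junction box 104 x 104 mm, 49 mm high; origin under its centre.
- tape_roll: Bystander: black roll of tape lying flat, 110 mm diameter, 48 mm high; origin under its centre.
- screwdriver: Bystander: screwdriver lying along its x, about 200 mm long.
- spray_can: Bystander: yellow spray can, 66 mm diameter, 190 mm high; origin under its centre.
- tape_measure: Bystander: yellow tape measure 75 x 40 mm, 65 mm high; origin under its centre.
- carton: Bystander: small cardboard carton 70 x 90 mm, 50 mm high, behind the jig's column; origin under its centre.
- coupling: Bystander: short steel conduit coupling standing upright, 42 mm diameter, 60 mm high, beside the jig; origin under its centre.
- wrench: Bystander: wrench lying along its x, about 200 mm long.
Not all that is in view belongs to the job. There is more than one size of the strut; the job needs the largest.

How it is judged:
By the outcome, as a careful person would: the job done as asked, in the order asked, and still so for the second after the job is handed in, with the robot touching nothing.
It also fails if it takes over 58 s, if anything falls off the work surface, if the arm or the gripper's body presses on something with over 40 N, if the wrist force passes 120 N, or if a joint passes its speed limit or range.

## Robot

A 7-joint arm with a two-finger parallel gripper is mounted at the origin on the work surface. World frame = base frame: x ahead of the robot, y to its left, z up, the work surface at z = 0. Lengths are in mm, angles in rad, forces in N, time in s.
With the tool pointing down it reaches from about 400 to 875 mm from the base axis. Payload 4.4 kg.
Tool frame: the origin (TCP) lies midway between the tips of the shut fingers; the grasp point (between the pads) lies 19 mm behind it; x points along the fingers, z is the direction in which the jaws open and shut, and the axes are right-handed (so a half turn about x gives the same grasp; the last joint's range is limited). The gripper opens to 85 mm and grips with 20 to 120 N. Pads are 22 mm wide; open, the fingers measure 114 mm over their backs; the gripper's body (76 mm by 85 mm) begins 54 mm behind the grasp point. The pads swing forward as they close: fully open they stand 13 mm farther back than shut.
Start: joints at [1.182, 0.628, 0.038, 1.517, -0.027, 0.996, -0.02], TCP at [206.223, -616.433, 231.313] pointing down, gripper open.
Joint ranges: [-3.06, 3.06], [-0.37, 2.12], [-1.25, 1.32], [0.18, 2.47], [-1.1, 4.24], [0.23, 1.98], [-2.94, 2.94]. Speed limits (rad/s): [2.57, 2.57, 3.14, 3.14, 3.14, 3.14, 3.14].

## Interface

Orientations are given as [roll, pitch, yaw] about the fixed x, y, z axes, in that order (R = Rz(yaw) Ry(pitch) Rx(roll)).
In Python, from cell import ctrl gives the robot as it stands. The module is installed in compiled form; this text tells all that it offers.
- The arm moves only by the tool servo_tool, never from a script. Its argument "rows" is a list of rows, each an object of numbers: "dx", "dy", "dz": the shift along the tool's x, y, z in units of 750 mm (1.0 is 750 mm); "wx", "wy", "wz": the turn, a rotation vector about the tool's x, y, z in units of 6 degrees (1.0 is 6 degrees); "fingers": the closure, from 0 (fully open) to 1 (shut). In form: [{"dx": .., "dy": .., "dz": .., "wx": .., "wy": .., "wz": .., "fingers": ..}, ...]. A call has 1 to 5 rows; each row shifts and turns the commanded pose from where the row before left it, along the tool's axes as they then stand; what a row does not reach is not made up. A row lasts 1/8 s, in which the tool goes at most 62.5 mm and 10.7 degrees, less where a joint would pass 70% of its speed; a pose out of reach is approached as far as the arm can. A call with a number of a shift or a turn outside -1 to 1 is refused whole. A call with a gripper value outside its range is refused whole. The fingers move at their own pace and stop on an object; the grip force is fixed at half the most. Time passes only in rows, so rows that do not move let the fingers close. It gives the time, the measured TCP pose, the force and the opening at its end, in the units of the state.
- ctrl.read_state(): the state, without advancing time (a new reading comes with each control period).
- ctrl.get_image(name): name is "side" or "top" or "wrist"; returns the picture (480x640x3 uint8, red, green, blue); there is no depth.
- ctrl.camera_info(name): a dict with "fovy" (degrees; the focal length in pixels is half the picture's height over the tangent of half this angle, whatever the lens; pixels are square), "cx", "cy" (the principal point, pixels), "R" (3x3) and "t" (3): a world point X has camera coordinates R X + t. Camera axes: x right, y down, z forward; pixel columns grow to the right and rows downward; lengths in mm; the calibration is good to about 2 mm. A picture is of the moment at which its call begins: read the wrist's pose just before it. camera_info takes no time and is no camera call; for the wrist camera it gives the pose at the moment of the call.
- ctrl.finish_job(): hands the job in, once; it reports no verdict.
Trained networks look in the newest picture that a camera, given by its name, has taken for a name from the list of things; names that differ only in an ending like _2 or _b are one class to them, and where a whole thing is asked for, a point or a joint stands for the part that bears it (a point fixed in the world has none). Each returns a list of dicts, best first, with "conf" (0 to 1); they miss things now and then, are a little off and sometimes report something else, mostly with a low value. They report only what shows in the picture. A call takes as long as a camera call. They do not tell look-alikes from the thing itself.
- ctrl.search_frame(label, camera): "extent" ([centre column, centre row, width, height] in pixels, round what is visible of it).
- ctrl.silhouettes(label, camera): "region" (480x640 bool, what is visible of it) and "extent" ([centre column, centre row, width, height] in pixels, round what is visible of it).
- ctrl.mark_of(label, camera): "point" ([column, row] in pixels: a listed point, or the origin of a listed thing).
The state is a dict: "clock": time; "qpos": joint angles; "qd": joint speeds; "tau": joint torques, N m; "eef_pos": TCP position; "tool_rot": TCP orientation; "force": force on the tool from outside, world axes, zero at the start; "torque": the same for the moment, N m; "width": finger opening in mm.
Only numpy, scipy, OpenCV 4.12 (cv2) and the standard library are available. Lean on these libraries where they do the work, as an engineer would, in place of code of your own. Each camera call takes 0.05 s, during which the arm holds its last target.

## Working session

There is one attempt and no reset: what is moved stays moved. The work goes in short steps, Python scripts to look and compute and a tool call to move; the robot and the scene stay as the last step left them, time stands still between calls to the robot, and variables do not carry over. Pictures are saved under pics/ and viewed, and the job is handed in when it is done.

Besides the shell and the picture viewer there is one more tool, called after "Emit:" by a JSON object that holds its "fn" and its "kwargs", one argument or row to a line. servo_tool: Moves the arm, as the interface text tells. Its arguments: {"type":"object","properties":{"rows":{"type":"array"}},"required":["rows"]}

```bash
mkdir -p pics
cat > h.py <<'E'
import numpy as np, cv2
from cell import ctrl
def save(cam,name):
    im=ctrl.get_image(cam); cv2.imwrite(f'pics/{name}.png',cv2.cvtColor(im,cv2.COLOR_RGB2BGR)); return im
def cam(name):
    c=ctrl.camera_info(name); f=240/np.tan(np.radians(c['fovy'])/2)
    return f,c['cx'],c['cy'],np.array(c['R']),np.array(c['t'])
def proj(P,C):
    f,cx,cy,R,t=C; X=R@np.array(P,float)+t; return np.array([cx+f*X[0]/X[2],cy+f*X[1]/X[2]])
def back(p,z,C):
    f,cx,cy,R,t=C; d=R.T@np.array([(p[0]-cx)/f,(p[1]-cy)/f,1]); o=-R.T@t
    return o+d*(z-o[2])/d[2]
E
python3 - <<'E'
from h import *
for n in ['side','top','wrist']: 
    c=cam(n); print(n,c[0],c[1:3],-c[3].T@c[4]); save(n,n+'0')
s=ctrl.read_state(); print(s)
T=cam('top');S=cam('side')
for l,z in [('plunger_top',150.5),('overhang_tip',102),('end_stop',12),('side_fence',12),('strut',12),('red_end',12),('blue_end',12),('jig',0),('coupling',0),('carton',0)]:
    for n,C in (('top',T),('side',S)):
        r=ctrl.mark_of(l,n)
        print(l,n,[(np.round(x['point']),round(x['conf'],2),np.round(back(x['point'],z,C)[:2],1)) for x in r[:3]])
E
```

```text
side 521.4025413376373 (327.4495936024079, 236.95956960117064) [ 16.74600982 768.86155301 952.9421607 ]
top 436.2521243914129 (324.19328289867815, 236.75732271638972) [ 277.71145941   21.34182345 1357.28777211]
wrist 340.57880888344414 (323.76149844534734, 239.69251938512426) [ 269.75419854 -593.71516707  373.84861363]
{'clock': 0.15, 'qpos': array([ 1.18219913,  0.62916582,  0.03843497,  1.51810736, -0.02700549,
        0.99629486, -0.01996952]), 'qd': array([ 0.00165322, -0.00258845,  0.00041223, -0.00293843, -0.00051273,
       -0.00063992,  0.00150772]), 'tau': array([ 1.82061343e-03, -5.63800657e+01,  1.22784566e+00, -1.93651181e+01,
        1.11121562e-02,  7.35089503e-03, -4.30987086e-06]), 'eef_pos': array([ 206.08804796, -615.97887138,  230.58914605]), 'tool_rot': array([3.13846486, 1.56933813, 1.89050478]), 'force': array([0.22782638, 0.16062599, 0.15230864]), 'torque': array([-0.00355465,  0.02315474,  0.01247915]), 'width': 85.62082169505561}
plunger_top top [(array([294., 236.]), 0.7, array([513.4,  77.6])), (array([295., 223.]), 0.64, array([549.2,  76.6])), (array([466
[... 1501 characters left out ...]
rray([345., 211.]), 0.86, array([ 619.1, -228.3])), (array([380., 295.]), 0.76, array([380.8,  -0.9])), (array([323., 237.]), 0.68, array([ 610.2, -103.1]))]
jig top [(array([294., 234.]), 0.85, array([547.,  85.])), (array([412., 285.]), 0.49, array([ 384.2, -284.2]))]
jig side [(array([303., 292.]), 0.78, array([547.9,  82.4])), (array([342., 412.]), 0.46, array([299.8, 303.1]))]
coupling top [(array([281., 196.]), 0.51, array([672.6, 126.9]))]
coupling side [(array([250., 282.]), 0.85, array([682.3, 125.6]))]
carton top [(array([237., 257.]), 0.88, array([475.5, 262.4]))]
carton side [(array([348., 181.]), 0.59, array([ 696.6, -374.5])), (array([282., 353.]), 0.56, array([484.1, 254.6]))]
```

View pics/top0.png

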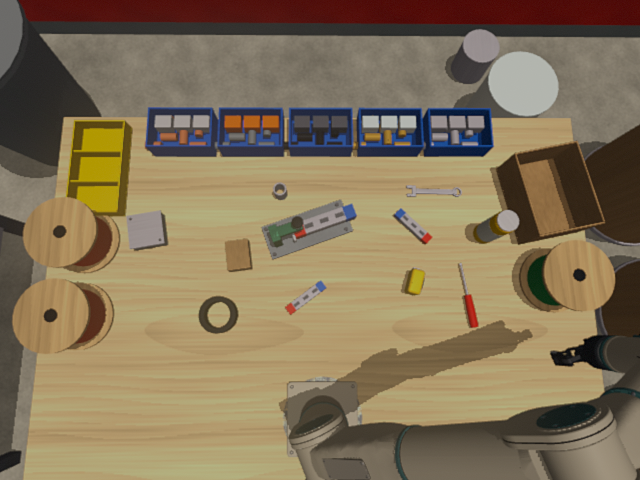

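View pics/side0.png

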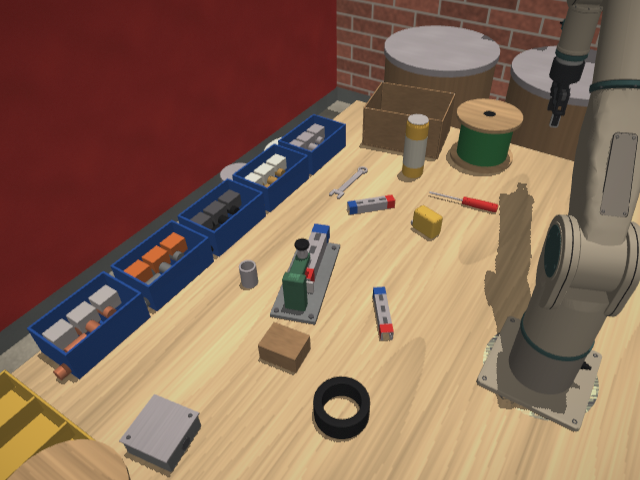

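View pics/wrist0.png

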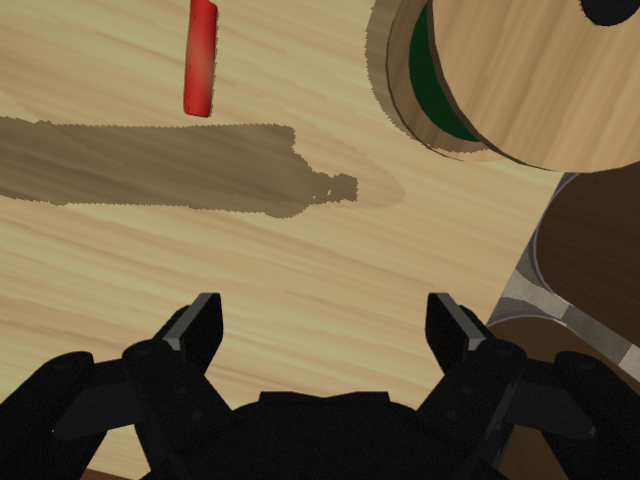

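```bash
cat >> h.py <<'E'
from scipy.optimize import least_squares
from scipy.spatial.transform import Rotation as Ro
def jp(j,p):
    c,s=np.cos(j[2]),np.sin(j[2]); return np.array([j[0]+c*p[0]-s*p[1],j[1]+s*p[0]+c*p[1],p[2]])
JP={'plunger_top':(-18,0,150.5),'overhang_tip':(-30,0,102),'end_stop':(0,0,12),'side_fence':(-45,-20.5,12),'strut':(-100,0,12),'red_end':(0,0,12),'blue_end':(-200,0,12),'jig':(0,0,0)}
def rot(): return Ro.from_euler('xyz',ctrl.read_state()['tool_rot'])
def move(pos,R):
    """rows from measured pose to target pos/rot: total tool-frame shift & rotvec, in units"""
    s=ctrl.read_state(); R0=rot(); d=R0.inv().apply(np.array(pos)-s['eef_pos'])/750
    w=np.degrees((R0.inv()*R).as_rotvec())/6
    return np.round(d,4),np.round(w,2)
E
python3 - <<'E'
from h import *
print(rot().as_matrix().round(3))
C={n:cam(n) for n in('top','side')}
obs=[]
g=np.array([547,84,np.radians(112)])
for l,p in JP.items():
    for n in C:
        ctrl_r=ctrl.mark_of(l,n)
        pr=proj(jp(g,p),C[n])
        b=[x for x in ctrl_r if np.hypot(*(x['point']-pr))<18]
        if b: 
            b=min(b,key=lambda x:np.hypot(*(x['point']-pr))); obs.append((l,n,p,np.array(b['point'])))
f=lambda j:np.concatenate([proj(jp(j,p),C[n])-q for l,n,p,q in obs])
r=least_squares(f,g,loss='soft_l1',f_scale=1.5); print(r.x,np.degrees(r.x[2]))
for o,e in zip(obs,r.fun.reshape(-1,2) if 0 else f(r.x).reshape(-1,2)): print(o[0],o[1],e.round(1))
j=r.x
im=cv2.imread('pics/top0.png'); 
def draw(im,C):
    for z,xs,ys in((12,(-180,90),(-55,55)),(53,(-200,0),(-20.5,20.5))):
        q=[proj(jp(j,(x,y,z)),C) for x,y in((xs[0],ys[0]),(xs[1],ys[0]),(xs[1],ys[1]),(xs[0],ys[1]))]
        cv2.polylines(im,[np.round(np.array(q)*16).astype(np.int32)],True,(0,255,255),1,cv2.LINE_AA,4)
    return im
a=draw(im,C['top'])[170:290,230:390]; b=draw(cv2.imread('pics/side0.png'),C['side'])[215:335,240:400]
cv2.imwrite('pics/ov.png',cv2.resize(np.vstack([a,b]),None,fx=2.5,fy=2.5,interpolation=cv2.INTER_CUBIC))
E
```

```text
[[ 0.     0.948  0.317]
 [ 0.     0.317 -0.948]
 [-1.     0.    -0.   ]]
[550.38350717  83.37130905   1.9098929 ] 109.42880237194412
plunger_top top [ 3.6 -2.5]
plunger_top side [3.5 0.1]
overhang_tip top [-0.   3.7]
overhang_tip side [-2.4  4.6]
end_stop top [-0.3 -3.9]
end_stop side [-0.7  0.7]
side_fence top [-0.3  1.3]
side_fence side [ 1.1 -2.6]
strut top [1.4 1.2]
strut side [-0.5  1.2]
red_end top [ 1.1 -0.4]
red_end side [1.2 0.8]
blue_end top [-4.   1.5]
blue_end side [-1.6 -1.3]
jig top [ 0.5 -1. ]
jig side [-1.1 -0.1]
```

View pics/ov.png

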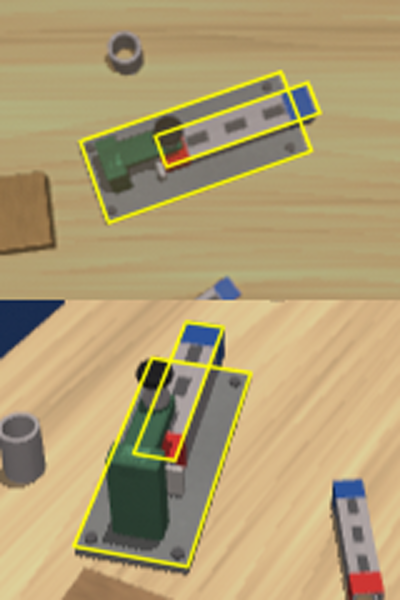

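```bash
cat >> h.py <<'E'
import json,sys
J=np.array([550.38,83.37,1.9099])
def Rjig(yaw_off=0,J=J):
    # tool x down, tool y along jig x (camera-in), rotated by yaw_off deg about world z
    a=J[2]+np.radians(yaw_off); y=np.array([np.cos(a),np.sin(a),0]); x=np.array([0,0,-1.]); return Ro.from_matrix(np.c_[x,y,np.cross(x,y)])
def rows(pos,R,n,fingers,zfirst=0):
    s=ctrl.read_state(); R0=rot(); p0=s['eef_pos']; w=(R0.inv()*R).as_rotvec()
    out=[];p=p0.copy();Rc=R0
    for k in range(1,n+1):
        q=p0+(np.array(pos)-p0)*k/n; Rn=R0*Ro.from_rotvec(w*k/n)
        d=Rc.inv().apply(q-p)/750; v=np.degrees((Rc.inv()*Rn).as_rotvec())/6
        d=d.round(4); v=v.round(2)
        out.append(dict(dx=d[0],dy=d[1],dz=d[2],wx=v[0],wy=v[1],wz=v[2],fingers=fingers))
        p=p+Rc.apply(d*750); Rc=Rc*Ro.from_rotvec(np.radians(v*6))
    for i in range(0,n,5): print(json.dumps([{k:float(x) for k,x in o.items()} for o in out[i:i+5]]))
E
python3 - <<'E'
from h import *
t=jp(J,(-18,0,300)); print(t)
rows(t,Rjig(),17,1)
E
```

```text
[556.36755496  66.3950424  300.        ]
[{"dx": -0.0054, "dy": 0.043, "dz": -0.0421, "wx": -0.89, "wy": -0.0, "wz": 0.0, "fingers": 1.0}, {"dx": -0.0054, "dy": 0.0468, "dz": -0.0379, "wx": -0.89, "wy": -0.0, "wz": 0.0, "fingers": 1.0}, {"dx": -0.0054, "dy": 0.0501, "dz": -0.0333, "wx": -0.89, "wy": -0.0, "wz": 0.0, "fingers": 1.0}, {"dx": -0.0053, "dy": 0.053, "dz": -0.0286, "wx": -0.9, "wy": -0.0, "wz": 0.0, "fingers": 1.0}, {"dx": -0.0054, "dy": 0.0554, "dz": -0.0235, "wx": -0.89, "wy": -0.0, "wz": 0.0, "fingers": 1.0}]
[{"dx": -0.0054, "dy": 0.0574, "dz": -0.0182, "wx": -0.89, "wy": -0.0, "wz": 0.0, "fingers": 1.0}, {"dx": -0.0054, "dy": 0.0588, "dz": -0.0127, "wx": -0.89, "wy": -0.0, "wz": 0.0, "fingers": 1.0}, {"dx": -0.0054, "dy": 0.0597, "dz": -0.0073, "wx": -0.89, "wy": -0.0, "wz": 0.0, "fingers": 1.0}, {"dx": -0.0054, "dy": 0.0602, "dz": -0.0016, "wx": -0.89, "wy": -0.0, "wz": 0.0, "fingers": 1.0}, {"dx": -0.0054, "dy": 0.0601, "dz": 0.0039, "wx": -0.9, "wy": -0.0, "wz": 0.0, "fingers": 1.0}]
[{"dx": -0.0054, "dy": 0.0594, "dz": 0.0096, "wx": -0.89, "wy": -0.0, "wz": 0.0, "fingers": 1.0}, {"dx": -0.0053, "dy": 0.0582, "dz": 0.0151, "wx": -0.89, "wy": -0.0, "wz": 0.0, "fingers": 1.0}, {"dx": -0.0054, "dy": 0.0567, "dz": 0.0204, "wx": -0.89, "wy": -0.0, "wz": 0.0, "fingers": 1.0}, {"dx": -0.0054, "dy": 0.0544, "dz": 0.0256, "wx": -0.89, "wy": -0.0, "wz": 0.0, "fingers": 1.0}, {"dx": -0.0054, "dy": 0.0519, "dz": 0.0306, "wx": -0.89, "wy": -0.0, "wz": 0.0, "fingers": 1.0}]
[{"dx": -0.0054, "dy": 0.0488, "dz": 0.0352, "wx": -0.89, "wy": -0.0, "wz": 0.0, "fingers": 1.0}, {"dx": -0.0054, "dy": 0.0452, "dz": 0.0397, "wx": -0.9, "wy": -0.0, "wz": 0.0, "fingers": 1.0}]
```

Emit:
{"fn": "servo_tool", "kwargs": {
  "rows": [
    {"dx": -0.007,"dy": 0.043,"dz": -0.042,"wx": -0.9,"fingers": 1},
    {"dx": -0.007,"dy": 0.047,"dz": -0.038,"wx": -0.9,"fingers": 1},
    {"dx": -0.007,"dy": 0.05,"dz": -0.033,"wx": -0.9,"fingers": 1},
    {"dx": -0.007,"dy": 0.053,"dz": -0.029,"wx": -0.9,"fingers": 1},
    {"dx": -0.006,"dy": 0.055,"dz": -0.023,"wx": -0.9,"fingers": 1}
  ]
}}

```text
schema error: expected keys dx, dy, dz, wx, wy, wz, fingers
```

Emit:
{"fn": "servo_tool", "kwargs": {
  "rows": [
    {"dx": -0.006,"dy": 0.057,"dz": -0.018,"wx": -0.9,"fingers": 1},
    {"dx": -0.006,"dy": 0.059,"dz": -0.013,"wx": -0.9,"fingers": 1},
    {"dx": -0.006,"dy": 0.06,"dz": -0.007,"wx": -0.9,"fingers": 1},
    {"dx": -0.005,"dy": 0.06,"dz": -0.002,"wx": -0.9,"fingers": 1},
    {"dx": -0.005,"dy": 0.06,"dz": 0.004,"wx": -0.9,"fingers": 1}
  ]
}}

```text
schema error: expected keys dx, dy, dz, wx, wy, wz, fingers
```

Emit:
{"fn": "servo_tool", "kwargs": {
  "rows": [
    {"dx": -0.005,"dy": 0.059,"dz": 0.01,"wx": -0.9,"fingers": 1},
    {"dx": -0.005,"dy": 0.058,"dz": 0.015,"wx": -0.9,"fingers": 1},
    {"dx": -0.005,"dy": 0.057,"dz": 0.02,"wx": -0.9,"fingers": 1},
    {"dx": -0.005,"dy": 0.054,"dz": 0.026,"wx": -0.9,"fingers": 1},
    {"dx": -0.005,"dy": 0.052,"dz": 0.031,"wx": -0.9,"fingers": 1}
  ]
}}

```text
schema error: expected keys dx, dy, dz, wx, wy, wz, fingers
```

Emit:
{"fn": "servo_tool", "kwargs": {
  "rows": [
    {"dx": -0.005,"dy": 0.049,"dz": 0.035,"wx": -0.9,"fingers": 1},
    {"dx": -0.005,"dy": 0.045,"dz": 0.04,"wx": -0.9,"fingers": 1},
    {"dx": 0,"fingers": 1}
  ]
}}

```text
schema error: expected keys dx, dy, dz, wx, wy, wz, fingers
```

Run:
```python
from h import *
save('wrist','w1'); s=ctrl.read_state(); print(s['clock'],s['eef_pos'],s['qpos'],s['width'])
W=cam('wrist')
for l,p in JP.items():
    print(l,proj(jp(J,p),W).round(),[(np.round(x['point'],1),round(x['conf'],2)) for x in ctrl.mark_of(l,'wrist')[:2]])
print(rot().as_matrix().round(3))
```

```text
2.0 [ 206.24131194 -616.44321271  231.32225812] [ 1.1822055   0.62839262  0.03846875  1.51738558 -0.02699651  0.99628021
 -0.01999279] 85.52490271957014
plunger_top [-1751. -1795.] []
overhang_tip [-1000. -1122.] []
end_stop [-527. -624.] []
side_fence [-479. -679.] []
strut [-374. -628.] []
red_end [-527. -624.] []
blue_end [-221. -632.] []
jig [-484. -585.] []
[[ 0.     0.948  0.317]
 [-0.     0.317 -0.948]
 [-1.     0.     0.   ]]
```

View pics/w1.png

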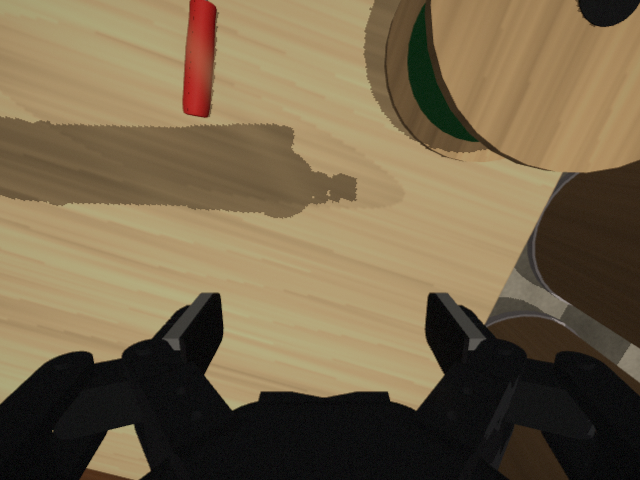

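All keys are needed; the calls were refused and nothing moved. Repeating.

Emit:
{"fn": "servo_tool", "kwargs": {
  "rows": [
    {"dx": -0.007,"dy": 0.043,"dz": -0.042,"wx": -0.9,"wy": 0,"wz": 0,"fingers": 1},
    {"dx": -0.007,"dy": 0.047,"dz": -0.038,"wx": -0.9,"wy": 0,"wz": 0,"fingers": 1},
    {"dx": -0.007,"dy": 0.05,"dz": -0.033,"wx": -0.9,"wy": 0,"wz": 0,"fingers": 1},
    {"dx": -0.007,"dy": 0.053,"dz": -0.029,"wx": -0.9,"wy": 0,"wz": 0,"fingers": 1},
    {"dx": -0.006,"dy": 0.055,"dz": -0.023,"wx": -0.9,"wy": 0,"wz": 0,"fingers": 1}
  ]
}}

```text
clock: 3.02
eef_pos: [309.5, -414.6, 257.2]
tool_rot: [-0.059, 1.57, -0.832]
force: [0.7, 0.8, 0.6]
width: 0.5
```

Emit:
{"fn": "servo_tool", "kwargs": {
  "rows": [
    {"dx": -0.006,"dy": 0.057,"dz": -0.018,"wx": -0.9,"wy": 0,"wz": 0,"fingers": 1},
    {"dx": -0.006,"dy": 0.059,"dz": -0.013,"wx": -0.9,"wy": 0,"wz": 0,"fingers": 1},
    {"dx": -0.006,"dy": 0.06,"dz": -0.007,"wx": -0.9,"wy": 0,"wz": 0,"fingers": 1},
    {"dx": -0.005,"dy": 0.06,"dz": -0.002,"wx": -0.9,"wy": 0,"wz": 0,"fingers": 1},
    {"dx": -0.005,"dy": 0.06,"dz": 0.004,"wx": -0.9,"wy": 0,"wz": 0,"fingers": 1}
  ]
}}

```text
clock: 3.65
eef_pos: [411.0, -213.2, 278.3]
tool_rot: [-0.335, 1.57, -0.638]
force: [0.0, 0.0, 0.3]
width: -0.2
```

Emit:
{"fn": "servo_tool", "kwargs": {
  "rows": [
    {"dx": -0.005,"dy": 0.059,"dz": 0.01,"wx": -0.9,"wy": 0,"wz": 0,"fingers": 1},
    {"dx": -0.005,"dy": 0.058,"dz": 0.015,"wx": -0.9,"wy": 0,"wz": 0,"fingers": 1},
    {"dx": -0.005,"dy": 0.057,"dz": 0.02,"wx": -0.9,"wy": 0,"wz": 0,"fingers": 1},
    {"dx": -0.005,"dy": 0.054,"dz": 0.026,"wx": -0.9,"wy": 0,"wz": 0,"fingers": 1},
    {"dx": -0.005,"dy": 0.052,"dz": 0.031,"wx": -0.9,"wy": 0,"wz": 0,"fingers": 1}
  ]
}}

```text
clock: 4.28
eef_pos: [512.4, -11.9, 296.9]
tool_rot: [-0.708, 1.57, -0.54]
force: [0.3, 0.2, 0.1]
width: 0.2
```

Emit:
{"fn": "servo_tool", "kwargs": {
  "rows": [
    {"dx": -0.005,"dy": 0.049,"dz": 0.035,"wx": -0.9,"wy": 0,"wz": 0,"fingers": 1},
    {"dx": -0.005,"dy": 0.045,"dz": 0.04,"wx": -0.9,"wy": 0,"wz": 0,"fingers": 1},
    {"dx": 0,"dy": 0,"dz": 0,"wx": 0,"wy": 0,"wz": 0,"fingers": 1}
  ]
}}

```text
clock: 4.65
eef_pos: [552.8, 72.4, 304.4]
tool_rot: [0.774, 1.567, 1.134]
force: [-1.0, -0.5, -0.6]
width: 0.3
```

Run:
```python
from h import *
save('wrist','w2'); s=ctrl.read_state(); print(s['clock'],s['eef_pos'],s['qpos'],s['width'])
W=cam('wrist')
for l,p in JP.items():
    print(l,proj(jp(J,p),W).round(),[(np.round(x['point'],1),round(x['conf'],2)) for x in ctrl.mark_of(l,'wrist')[:2]])
print(rot().as_matrix().round(3))
```

```text
4.7 [552.08007203  69.55199295 304.02104274] [ 0.16753327  0.45416677 -0.51230049  1.675527    0.24604815  1.07631257
 -0.06224904] -0.3233499860939393
plunger_top [327. 230.] []
overhang_tip [326. 230.] [(array([324.9, 191. ]), 0.67)]
end_stop [326. 191.] []
side_fence [341. 225.] [(array([340.6, 224.6]), 0.93), (array([427.9, 191.7]), 0.56)]
strut [325. 265.] [(array([322. , 263.1]), 0.93), (array([170.5, 162.5]), 0.74)]
red_end [326. 191.] [(array([146.9, 104.9]), 0.94)]
blue_end [323. 331.] [(array([190.8, 213. ]), 0.94)]
jig [326. 189.] [(array([325.8, 187.6]), 0.97)]
[[ 0.    -0.346  0.938]
 [-0.     0.938  0.346]
 [-1.    -0.    -0.   ]]
```

View pics/w2.png

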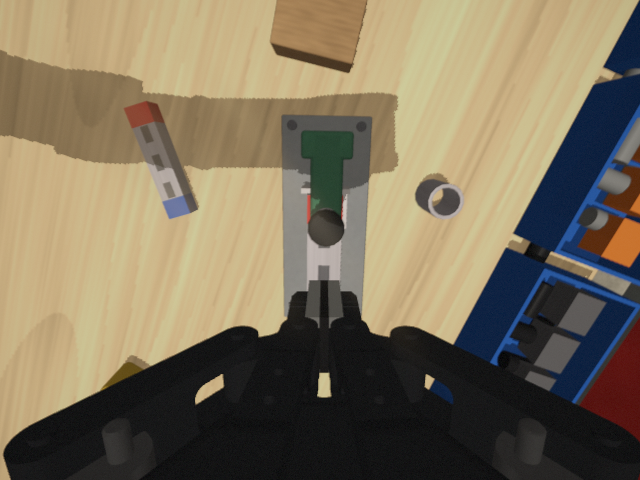

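Run:
```python
from h import *
W=cam('wrist'); im=cv2.imread('pics/w2.png')
for z,pts in((12,((90,-55),(90,55),(-180,55),(-180,-55))),(150.5,[(-18+17*np.cos(a),17*np.sin(a)) for a in np.linspace(0,6.28,24)]),(12,((0,-20.5),(-45,-20.5))),(53,((0,-20.5),(0,20.5),(-200,20.5),(-200,-20.5)))):
    q=np.array([proj(jp(J,(*p,z)),W) for p in pts]); 
    if len(pts)==4: print(q.round(1))
    cv2.polylines(im,[np.round(q*16).astype(np.int32)],True,(0,255,255),1,cv2.LINE_AA,4)
cv2.imwrite('pics/ov2.png',cv2.resize(im[100:340,250:400],None,fx=2.5,fy=2.5,interpolation=cv2.INTER_CUBIC))
rows(jp(J,(-18,0,170)),Rjig(),3,1)
```

```text
[[374.2 114.3]
 [282.8 112.8]
 [286.1 315.8]
 [363.8 316.8]]
[[345.3 193.2]
 [309.9 192.7]
 [309.3 344.9]
 [340.4 345.3]]
[{"dx": 0.0596, "dy": -0.001, "dz": 0.0018, "wx": 0.04, "wy": -0.0, "wz": 0.0, "fingers": 1.0}, {"dx": 0.0597, "dy": -0.0009, "dz": 0.0018, "wx": 0.05, "wy": -0.0, "wz": 0.0, "fingers": 1.0}, {"dx": 0.0596, "dy": -0.001, "dz": 0.0019, "wx": 0.04, "wy": -0.0, "wz": 0.0, "fingers": 1.0}]
```

View pics/ov2.png

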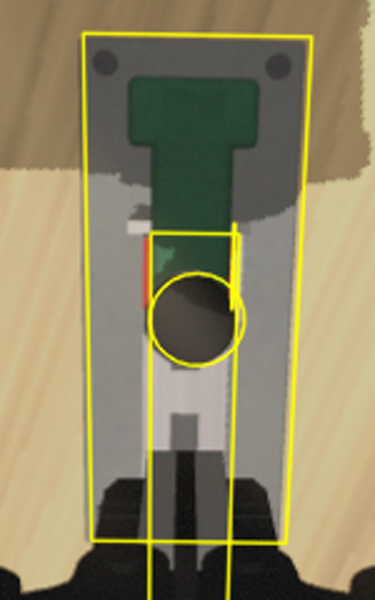

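Emit:
{"fn": "servo_tool", "kwargs": {
  "rows": [
    {"dx": 0.06,"dy": -0.001,"dz": 0.002,"wx": 0.05,"wy": 0,"wz": 0,"fingers": 1},
    {"dx": 0.06,"dy": -0.001,"dz": 0.002,"wx": 0.05,"wy": 0,"wz": 0,"fingers": 1},
    {"dx": 0.06,"dy": -0.001,"dz": 0.001,"wx": 0.05,"wy": 0,"wz": 0,"fingers": 1},
    {"dx": 0,"dy": 0,"dz": 0,"wx": 0,"wy": 0,"wz": 0,"fingers": 1},
    {"dx": 0.018,"dy": 0,"dz": 0,"wx": 0,"wy": 0,"wz": 0,"fingers": 1}
  ]
}}

```text
clock: 5.72
eef_pos: [558.1, 67.6, 157.4]
tool_rot: [-0.127, 1.566, 0.211]
force: [0.2, 0.8, 0.6]
width: 0.2
```

Emit:
{"fn": "servo_tool", "kwargs": {
  "rows": [
    {"dx": 0.012,"dy": 0,"dz": 0,"wx": 0,"wy": 0,"wz": 0,"fingers": 1},
    {"dx": 0.012,"dy": 0,"dz": 0,"wx": 0,"wy": 0,"wz": 0,"fingers": 1},
    {"dx": 0.008,"dy": 0,"dz": 0,"wx": 0,"wy": 0,"wz": 0,"fingers": 1},
    {"dx": 0,"dy": 0,"dz": 0,"wx": 0,"wy": 0,"wz": 0,"fingers": 1}
  ]
}}

```text
clock: 6.22
eef_pos: [557.5, 67.3, 134.5]
tool_rot: [-0.515, 1.567, -0.176]
force: [-4.0, -0.3, 20.0]
width: 0.1
```

Run:
```python
from h import *
save('side','s3'); s=ctrl.read_state(); print(s['clock'],s['eef_pos'],s['force'],s['width'])
im=cv2.imread('pics/s3.png'); cv2.imwrite('pics/s3c.png',cv2.resize(im[180:340,220:400],None,fx=3,fy=3))
```

```text
6.275 [557.46226439  67.35041326 134.45724295] [-4.29181007 -1.68829566 19.79345245] 0.23337317355849968
```

View pics/s3c.png

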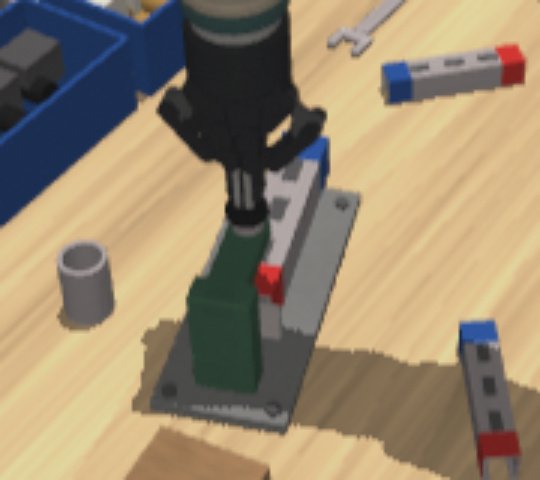

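```bash
sed -i 's/^J=np.array.*/J=np.array([549.3,83.0,1.9099])/' h.py
python3 - <<'E'
from h import *
s=ctrl.read_state();p=s['eef_pos'].copy()
print(jp(J,(-140,0,200)), Ro.as_rotvec(rot().inv()*Rjig())*180/np.pi)
u=rot().inv().apply
print(u(np.array([p[0],p[1],200])-p)/750, u(jp(J,(-140,0,200))-np.array([p[0],p[1],200]))/750)
E
```

```text
[595.86987188 -49.02744803 200.        ] [-0.03762842  0.19774913  0.10351863]
[-0.08738968 -0.00015779  0.00030167] [ 0.00028388 -0.16337055 -0.00321552]
```

Emit:
{"fn": "servo_tool", "kwargs": {
  "rows": [
    {"dx": -0.02,"dy": 0,"dz": 0,"wx": 0,"wy": 0,"wz": 0,"fingers": 1},
    {"dx": -0.068,"dy": 0,"dz": 0,"wx": 0,"wy": 0,"wz": 0,"fingers": 1},
    {"dx": 0,"dy": -0.054,"dz": -0.001,"wx": 0,"wy": 0,"wz": 0,"fingers": 0},
    {"dx": 0,"dy": -0.054,"dz": -0.001,"wx": 0,"wy": 0,"wz": 0,"fingers": 0},
    {"dx": 0,"dy": -0.055,"dz": -0.001,"wx": 0,"wy": 0,"wz": 0,"fingers": 0}
  ]
}}

```text
clock: 6.9
eef_pos: [595.2, -50.1, 198.1]
tool_rot: [-0.595, 1.57, -0.256]
force: [-0.3, 0.5, -0.3]
width: 54.5
```

Emit:
{"fn": "servo_tool", "kwargs": {
  "rows": [
    {"dx": 0,"dy": 0,"dz": 0,"wx": 0,"wy": 0,"wz": 0,"fingers": 0},
    {"dx": 0,"dy": 0,"dz": 0,"wx": 0,"wy": 0,"wz": 0,"fingers": 0}
  ]
}}

```text
clock: 7.15
eef_pos: [594.5, -48.3, 197.6]
tool_rot: [1.228, 1.57, 1.566]
force: [-0.8, 0.9, 0.1]
width: 85.2
```

Run:
```python
from h import *
save('wrist','w4'); s=ctrl.read_state(); print(s['clock'],s['eef_pos'],s['qpos'],s['width'])
W=cam('wrist'); im=cv2.imread('pics/w4.png')
for z,pts in((12,((90,-55),(90,55),(-180,55),(-180,-55))),(150.5,[(-18+17*np.cos(a),17*np.sin(a)) for a in np.linspace(0,6.28,24)]),(53,((0,-20.5),(0,20.5),(-200,20.5),(-200,-20.5)))):
    q=np.array([proj(jp(J,(*p,z)),W) for p in pts]); 
    cv2.polylines(im,[np.round(q*16).astype(np.int32)],True,(0,255,255),1,cv2.LINE_AA,4)
cv2.imwrite('pics/ov4.png',im)
rows(jp(J,(-140,0,18)),Rjig(),4,0)
```

```text
7.2 [594.40296843 -47.49561766 197.70123887] [ 0.32172096  0.62359133 -0.46185652  1.70065586  0.3380983   0.89729423
  0.06191033] 85.46435764059899
[{"dx": 0.0599, "dy": -0.0007, "dz": 0.0003, "wx": 0.0, "wy": 0.0, "wz": -0.0, "fingers": 0.0}, {"dx": 0.0599, "dy": -0.0007, "dz": 0.0002, "wx": 0.0, "wy": 0.0, "wz": -0.0, "fingers": 0.0}, {"dx": 0.0599, "dy": -0.0007, "dz": 0.0003, "wx": 0.01, "wy": 0.0, "wz": -0.01, "fingers": 0.0}, {"dx": 0.0599, "dy": -0.0006, "dz": 0.0003, "wx": -0.0, "wy": 0.0, "wz": 0.0, "fingers": 0.0}]
```

View pics/ov4.png

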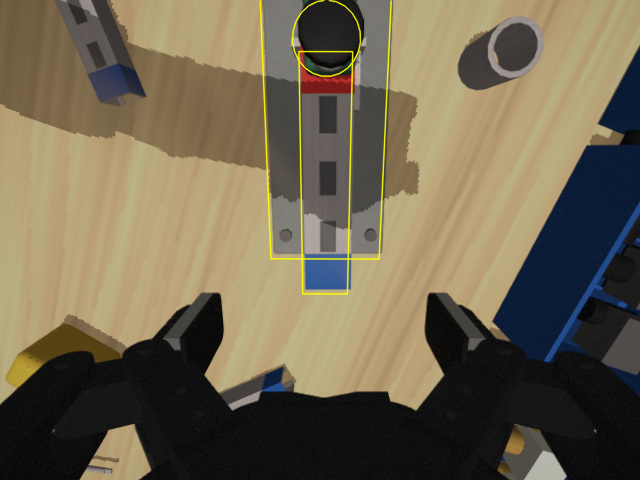

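Emit:
{"fn": "servo_tool", "kwargs": {
  "rows": [
    {"dx": 0.06,"dy": -0.001,"dz": 0,"wx": 0,"wy": 0,"wz": 0,"fingers": 0},
    {"dx": 0.06,"dy": -0.001,"dz": 0,"wx": 0,"wy": 0,"wz": 0,"fingers": 0},
    {"dx": 0.06,"dy": 0,"dz": 0,"wx": 0,"wy": 0,"wz": 0,"fingers": 0},
    {"dx": 0.04,"dy": 0,"dz": 0,"wx": 0,"wy": 0,"wz": 0,"fingers": 0},
    {"dx": 0.02,"dy": 0,"dz": 0,"wx": 0,"wy": 0,"wz": 0,"fingers": 0}
  ]
}}

```text
clock: 7.82
eef_pos: [594.2, -48.6, 16.1]
tool_rot: [2.409, 1.568, 2.75]
force: [0.1, 0.2, 0.6]
width: 85.2
```

Emit:
{"fn": "servo_tool", "kwargs": {
  "rows": [
    {"dx": 0,"dy": 0,"dz": 0,"wx": 0,"wy": 0,"wz": 0,"fingers": 0.4},
    {"dx": 0,"dy": 0,"dz": 0,"wx": 0,"wy": 0,"wz": 0,"fingers": 1},
    {"dx": 0,"dy": 0,"dz": 0,"wx": 0,"wy": 0,"wz": 0,"fingers": 1},
    {"dx": 0,"dy": 0,"dz": 0,"wx": 0,"wy": 0,"wz": 0,"fingers": 1}
  ]
}}

```text
clock: 8.32
eef_pos: [597.1, -50.0, 19.5]
tool_rot: [-0.237, 1.566, 0.101]
force: [1.1, 1.6, 7.3]
width: 40.0
```

Run:
```python
from h import *
save('side','s5'); s=ctrl.read_state(); print(s['clock'],s['eef_pos'],s['force'],s['torque'],s['width'])
print((rot().inv()*Rjig()).as_rotvec(degrees=True))
im=cv2.imread('pics/s5.png'); cv2.imwrite('pics/s5c.png',cv2.resize(im[150:340,220:400],None,fx=3,fy=3))
c,s_=np.cos(J[2]),np.sin(J[2]); d=s['eef_pos'][:2]-J[:2]; print('jig',c*d[0]+s_*d[1],-s_*d[0]+c*d[1])
```

```text
8.375 [597.14425511 -49.97880778  19.47123356] [1.18704515 1.58823893 6.41912368] [ 0.11375407 -0.04079142 -0.01193084] 40.32520034113586
[-0.04246755  0.24493712  0.06105418]
jig -141.3210961743139 -0.88534902435417
```

View pics/s5c.png

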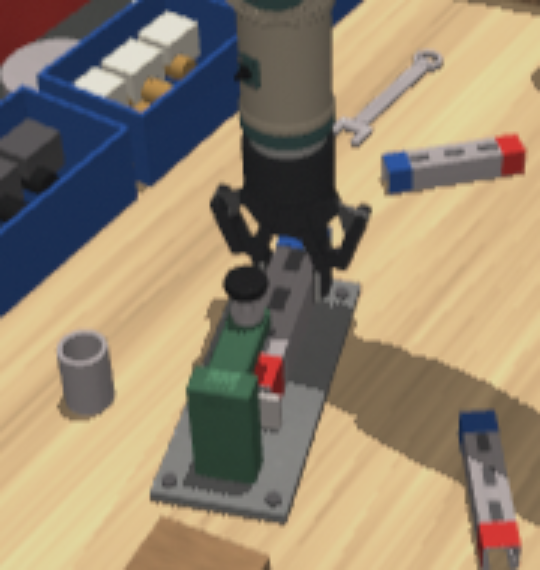

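Emit:
{"fn": "servo_tool", "kwargs": {
  "rows": [
    {"dx": -0.002,"dy": -0.015,"dz": 0,"wx": 0,"wy": 0,"wz": 0,"fingers": 1},
    {"dx": -0.002,"dy": -0.03,"dz": 0,"wx": 0,"wy": 0,"wz": 0,"fingers": 1},
    {"dx": 0,"dy": -0.028,"dz": 0,"wx": 0,"wy": 0,"wz": 0,"fingers": 1},
    {"dx": 0,"dy": 0,"dz": 0,"wx": 0,"wy": 0,"wz": 0,"fingers": 1}
  ]
}}

```text
clock: 8.88
eef_pos: [613.2, -106.3, 20.0]
tool_rot: [-2.137, 1.568, -1.804]
force: [-0.2, 0.1, -4.0]
width: 40.2
```

```bash
sed -i 's/^J=np.array.*/J=np.array([550.1,83.3,1.9099])/' h.py
cat >> h.py <<'E'
def st(tag=''):
    s=ctrl.read_state(); c,s_=np.cos(J[2]),np.sin(J[2]); d=s['eef_pos'][:2]-J[:2]
    F=s['force']
    print(tag,round(s['clock'],2),'jig xyz',np.round([c*d[0]+s_*d[1],-s_*d[0]+c*d[1],s['eef_pos'][2]],1),'Fjig',np.round([c*F[0]+s_*F[1],-s_*F[0]+c*F[1],F[2]],1),'w',round(s['width'],1),'drot',(rot().inv()*Rjig()).as_rotvec(degrees=True).round(2),'q7',s['qpos'][6].round(2))
E
python3 - <<'E'
from h import *
st(); save('wrist','w6'); W=cam('wrist')
E
```

```text
8.88 jig xyz [-199.8    3.6   20. ] Fjig [ 0.1  0.1 -4. ] w 40.2 drot [-0.32 -0.07  0.12] q7 0.03
```

View pics/w6.png

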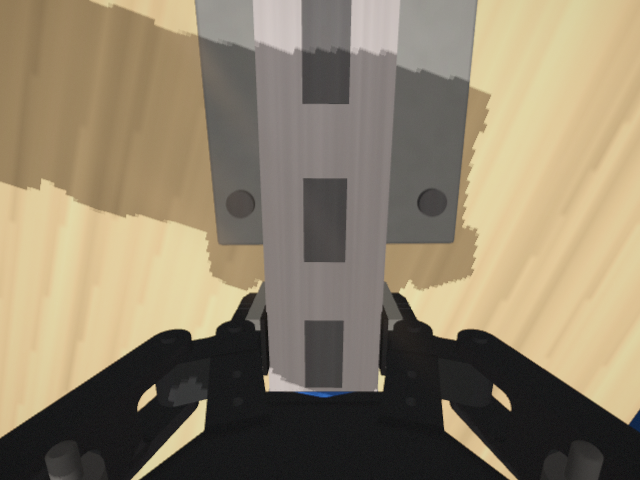

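Emit:
{"fn": "servo_tool", "kwargs": {
  "rows": [
    {"dx": 0,"dy": 0,"dz": 0,"wx": 0,"wy": 0,"wz": 0,"fingers": 0.25},
    {"dx": 0,"dy": 0,"dz": 0,"wx": 0,"wy": 0,"wz": 0,"fingers": 0.25},
    {"dx": 0,"dy": 0.028,"dz": 0.003,"wx": 0,"wy": 0,"wz": 0,"fingers": 0.25},
    {"dx": 0,"dy": 0.028,"dz": 0.003,"wx": 0,"wy": 0,"wz": 0,"fingers": 0.25},
    {"dx": 0,"dy": 0,"dz": 0,"wx": 0,"wy": 0,"wz": 0,"fingers": 0.25}
  ]
}}

```text
clock: 9.55
eef_pos: [603.2, -56.3, 20.9]
tool_rot: [1.336, 1.569, 1.681]
force: [0.8, 0.1, 0.0]
width: 64.0
```

Emit:
{"fn": "servo_tool", "kwargs": {
  "rows": [
    {"dx": 0,"dy": 0,"dz": 0,"wx": 0,"wy": 0,"wz": 0,"fingers": 1},
    {"dx": 0,"dy": 0,"dz": 0,"wx": 0,"wy": 0,"wz": 0,"fingers": 1},
    {"dx": 0,"dy": 0,"dz": 0,"wx": 0,"wy": 0,"wz": 0,"fingers": 1}
  ]
}}

```text
clock: 9.93
eef_pos: [602.5, -62.1, 20.7]
tool_rot: [-2.975, 1.568, -2.638]
force: [-3.7, -1.0, 4.8]
width: 40.1
```

Run:
```python
from h import *
st(); save('wrist','w7'); W=cam('wrist'); save('side','s7'); im=cv2.imread('pics/s7.png'); cv2.imwrite('pics/s7c.png',cv2.resize(im[150:340,220:400],None,fx=3,fy=3))
```

```text
9.93 jig xyz [-154.6   -1.1   20.7] Fjig [0.3 3.9 4.8] w 40.1 drot [-0.1  -0.14  0.02] q7 -0.04
```

View pics/w7.png

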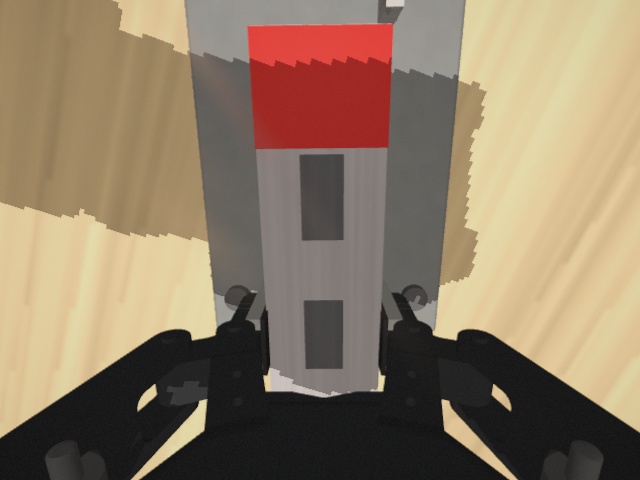

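View pics/s7c.png

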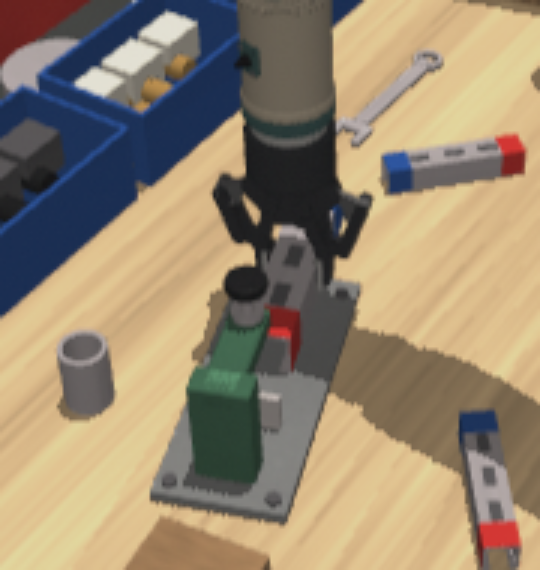

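Emit:
{"fn": "servo_tool", "kwargs": {
  "rows": [
    {"dx": -0.005,"dy": -0.005,"dz": 0,"wx": 0,"wy": 0,"wz": 0,"fingers": 1},
    {"dx": -0.015,"dy": -0.03,"dz": 0,"wx": 0,"wy": 0,"wz": 0,"fingers": 1},
    {"dx": -0.04,"dy": -0.04,"dz": 0,"wx": 0,"wy": 0,"wz": 0,"fingers": 1},
    {"dx": -0.06,"dy": -0.025,"dz": 0,"wx": 0,"wy": 0,"wz": 0,"fingers": 1},
    {"dx": -0.04,"dy": 0,"dz": 0,"wx": 0,"wy": 0,"wz": 0,"fingers": 1}
  ]
}}

```text
clock: 10.65
eef_pos: [629.6, -135.8, 141.9]
tool_rot: [-0.983, 1.568, -0.65]
force: [0.9, 0.1, -4.9]
width: 39.9
```

Emit:
{"fn": "servo_tool", "kwargs": {
  "rows": [
    {"dx": 0,"dy": 0,"dz": 0,"wx": 0.5,"wy": 0,"wz": 0,"fingers": 1},
    {"dx": 0,"dy": 0,"dz": 0,"wx": 1,"wy": 0,"wz": 0,"fingers": 1},
    {"dx": 0,"dy": 0,"dz": 0,"wx": 1,"wy": 0,"wz": 0,"fingers": 1},
    {"dx": 0,"dy": 0,"dz": 0,"wx": 1,"wy": 0,"wz": 0,"fingers": 1},
    {"dx": 0,"dy": 0,"dz": 0,"wx": 1,"wy": 0,"wz": 0,"fingers": 1}
  ]
}}

```text
clock: 11.28
eef_pos: [628.3, -132.6, 139.8]
tool_rot: [-2.953, 1.57, -3.09]
force: [-0.4, -0.0, -4.3]
width: 40.2
```

Run:
```python
from h import *
st(); print(ctrl.read_state()['qpos']); save('wrist','w8')
```

```text
11.28 jig xyz [-229.6   -2.   139.8] Fjig [ 0.1  0.3 -4.3] w 40.2 drot [-27.29  -0.03  -0.  ] q7 -0.22
[ 0.35151442  0.73655994 -0.31745463  1.61902588  0.28747025  0.83279996
 -0.22094318]
```

View pics/w8.png

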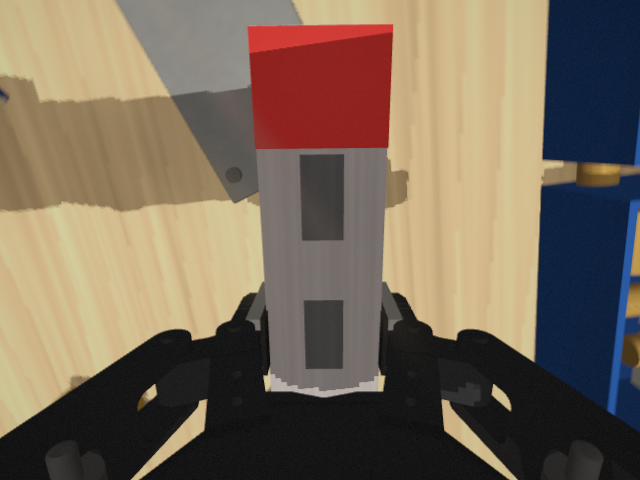

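Emit:
{"fn": "servo_tool", "kwargs": {
  "rows": [
    {"dx": 0,"dy": 0,"dz": 0,"wx": 1,"wy": 0,"wz": 0,"fingers": 1},
    {"dx": 0,"dy": 0,"dz": 0,"wx": 1,"wy": 0,"wz": 0,"fingers": 1},
    {"dx": 0,"dy": 0,"dz": 0,"wx": 1,"wy": 0,"wz": 0,"fingers": 1},
    {"dx": 0,"dy": 0,"dz": 0,"wx": 1,"wy": 0,"wz": 0,"fingers": 1},
    {"dx": 0,"dy": 0,"dz": 0,"wx": 1,"wy": 0,"wz": 0,"fingers": 1}
  ]
}}

```text
clock: 11.95
eef_pos: [628.3, -132.2, 139.9]
tool_rot: [-2.64, 1.57, 2.984]
force: [0.1, -0.2, -4.6]
width: 40.2
```

Emit:
{"fn": "servo_tool", "kwargs": {
  "rows": [
    {"dx": 0,"dy": 0,"dz": 0,"wx": 1,"wy": 0,"wz": 0,"fingers": 1},
    {"dx": 0,"dy": 0,"dz": 0,"wx": 1,"wy": 0,"wz": 0,"fingers": 1},
    {"dx": 0,"dy": 0,"dz": 0,"wx": 1,"wy": 0,"wz": 0,"fingers": 1},
    {"dx": 0,"dy": 0,"dz": 0,"wx": 1,"wy": 0,"wz": 0,"fingers": 1},
    {"dx": 0,"dy": 0,"dz": 0,"wx": 1,"wy": 0,"wz": 0,"fingers": 1}
  ]
}}

```text
clock: 12.58
eef_pos: [628.4, -132.1, 139.9]
tool_rot: [-2.083, 1.57, 3.018]
force: [0.2, 0.2, -4.8]
width: 40.4
```

Emit:
{"fn": "servo_tool", "kwargs": {
  "rows": [
    {"dx": 0,"dy": 0,"dz": 0,"wx": 1,"wy": 0,"wz": 0,"fingers": 1},
    {"dx": 0,"dy": 0,"dz": 0,"wx": 1,"wy": 0,"wz": 0,"fingers": 1},
    {"dx": 0,"dy": 0,"dz": 0,"wx": 1,"wy": 0,"wz": 0,"fingers": 1},
    {"dx": 0,"dy": 0,"dz": 0,"wx": 1,"wy": 0,"wz": 0,"fingers": 1},
    {"dx": 0,"dy": 0,"dz": 0,"wx": 1,"wy": 0,"wz": 0,"fingers": 1}
  ]
}}

```text
clock: 13.2
eef_pos: [628.4, -132.0, 139.9]
tool_rot: [-1.738, 1.57, 2.84]
force: [0.8, -0.4, -4.8]
width: 40.6
```

Run:
```python
from h import *
st(); print(ctrl.read_state()['qpos'])
```

```text
13.2 jig xyz [-229.    -2.2  139.9] Fjig [-0.6 -0.6 -4.8] w 40.6 drot [-1.1715e+02 -4.0000e-02  2.0000e-02] q7 -1.45
[ 0.09213549  0.72304891  0.12013974  1.62763384 -0.11107598  0.79826853
 -1.44547441]
```

Emit:
{"fn": "servo_tool", "kwargs": {
  "rows": [
    {"dx": 0,"dy": 0,"dz": 0,"wx": 1,"wy": 0,"wz": 0,"fingers": 1},
    {"dx": 0,"dy": 0,"dz": 0,"wx": 1,"wy": 0,"wz": 0,"fingers": 1},
    {"dx": 0,"dy": 0,"dz": 0,"wx": 1,"wy": 0,"wz": 0,"fingers": 1},
    {"dx": 0,"dy": 0,"dz": 0,"wx": 1,"wy": 0,"wz": 0,"fingers": 1},
    {"dx": 0,"dy": 0,"dz": 0,"wx": 1,"wy": 0,"wz": 0,"fingers": 1}
  ]
}}

```text
clock: 13.82
eef_pos: [628.4, -131.9, 139.9]
tool_rot: [-1.254, 1.57, 2.8]
force: [-0.4, -0.0, -3.9]
width: 40.2
```

Emit:
{"fn": "servo_tool", "kwargs": {
  "rows": [
    {"dx": 0,"dy": 0,"dz": 0,"wx": 1,"wy": 0,"wz": 0,"fingers": 1},
    {"dx": 0,"dy": 0,"dz": 0,"wx": 1,"wy": 0,"wz": 0,"fingers": 1},
    {"dx": 0,"dy": 0,"dz": 0,"wx": 1,"wy": 0,"wz": 0,"fingers": 1},
    {"dx": 0,"dy": 0,"dz": 0,"wx": 1,"wy": 0,"wz": 0,"fingers": 1},
    {"dx": 0,"dy": 0,"dz": 0,"wx": 0.4,"wy": 0,"wz": 0,"fingers": 1}
  ]
}}

```text
clock: 14.45
eef_pos: [628.4, -131.7, 139.9]
tool_rot: [-0.615, 1.57, 2.98]
force: [1.0, 0.4, -4.3]
width: 40.2
```

Emit:
{"fn": "servo_tool", "kwargs": {
  "rows": [
    {"dx": 0,"dy": 0,"dz": 0,"wx": 0,"wy": 0,"wz": 0,"fingers": 1}
  ]
}}

```text
clock: 14.58
eef_pos: [628.4, -131.7, 140.2]
tool_rot: [-0.614, 1.57, 2.983]
force: [0.5, 0.0, -3.7]
width: 40.3
```

Run:
```python
from h import *
st(); print(ctrl.read_state()['qpos']); print('d180',(rot().inv()*Rjig(180)).as_rotvec(degrees=True).round(2))
save('wrist','w9'); save('top','t9'); save('side','s9')
a=cv2.imread('pics/t9.png')[160:290,230:400];b=cv2.imread('pics/s9.png')[140:320,220:390]
cv2.imwrite('pics/c9.png',cv2.resize(np.vstack([a,b]),None,fx=1.9,fy=1.9,interpolation=cv2.INTER_CUBIC))
```

```text
14.57 jig xyz [-228.8   -2.4  140.2] Fjig [-0.1 -0.5 -3.7] w 40.3 drot [-1.7334e+02 -2.0000e-02  4.0000e-02] q7 -2.2
[-0.06768425  0.75373575  0.39608478  1.63274209 -0.36591814  0.82986207
 -2.20475357]
d180 [6.66 0.02 0.01]
```

View pics/w9.png

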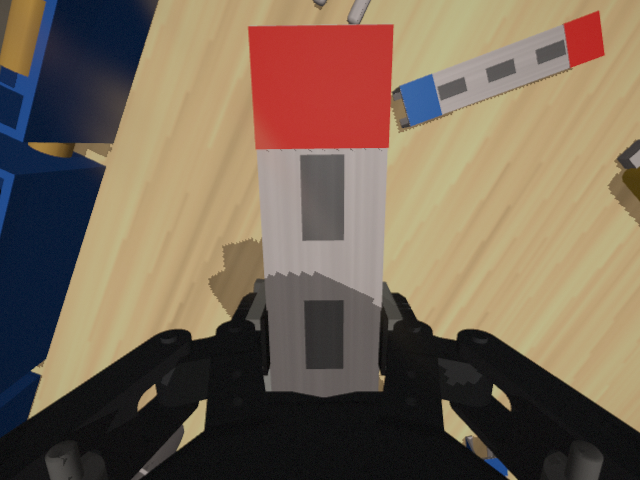

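View pics/c9.png

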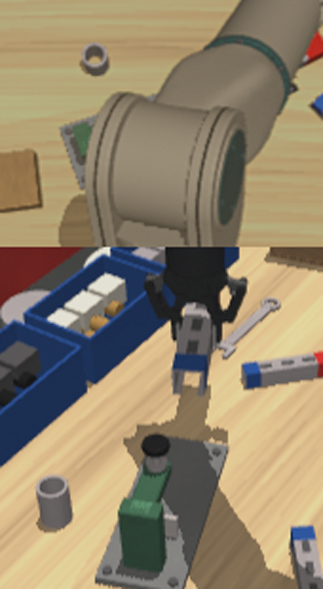

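Emit:
{"fn": "servo_tool", "kwargs": {
  "rows": [
    {"dx": 0,"dy": 0,"dz": 0,"wx": 0.6,"wy": 0,"wz": 0,"fingers": 1},
    {"dx": 0,"dy": 0,"dz": 0,"wx": 0.51,"wy": 0,"wz": 0,"fingers": 1},
    {"dx": 0,"dy": 0,"dz": 0,"wx": 0,"wy": 0,"wz": 0,"fingers": 1}
  ]
}}

```text
clock: 15.1
eef_pos: [628.5, -131.6, 140.6]
tool_rot: [2.265, 1.571, -0.538]
force: [-0.0, -0.7, -4.4]
width: 40.3
```

Run:
```python
from h import *
st(); print(ctrl.read_state()['qpos']); print('d180',(rot().inv()*Rjig(180)).as_rotvec(degrees=True).round(2))
W=cam('wrist'); s=ctrl.read_state()
zt=s['eef_pos'][2]+32.3
P=[back(p,zt,W)-s['eef_pos'] for p in((249,26.5),(393,25.5),(256,149.5),(389,148.5))]
for p in P: print(rot().inv().apply(p).round(1))
L=rot().inv().apply((P[0]+P[1])/2)[1]; xh=-(200-L); print('L',L,'home x',xh)
rows(jp(J,(xh-60,3,70)),Rjig(180),3,1)
```

```text
15.1 jig xyz [-228.8   -2.5  140.6] Fjig [-0.6  0.2 -4.4] w 40.3 drot [179.97  -0.     0.  ] q7 -2.3
[-0.08600164  0.75898495  0.42887675  1.63333081 -0.39573814  0.83657732
 -2.29569472]
d180 [-0.03 -0.   -0.  ]
[-32.3  99.4 -21.5]
[-32.3  99.7  20. ]
[-32.3  65.1 -21.3]
[-32.3  65.5  20.7]
L 99.5557560924301 home x -100.4442439075699
[{"dx": 0.0314, "dy": -0.0304, "dz": 0.0024, "wx": -0.0, "wy": -0.0, "wz": -0.0, "fingers": 1.0}, {"dx": 0.0313, "dy": -0.0303, "dz": 0.0025, "wx": -0.0, "wy": -0.0, "wz": -0.0, "fingers": 1.0}, {"dx": 0.0314, "dy": -0.0304, "dz": 0.0024, "wx": -0.0, "wy": -0.0, "wz": -0.0, "fingers": 1.0}]
```

Emit:
{"fn": "servo_tool", "kwargs": {
  "rows": [
    {"dx": 0.031,"dy": -0.03,"dz": 0.003,"wx": 0,"wy": 0,"wz": 0,"fingers": 1},
    {"dx": 0.031,"dy": -0.03,"dz": 0.002,"wx": 0,"wy": 0,"wz": 0,"fingers": 1},
    {"dx": 0.031,"dy": -0.03,"dz": 0.002,"wx": 0,"wy": 0,"wz": 0,"fingers": 1},
    {"dx": 0.05,"dy": 0,"dz": 0,"wx": 0,"wy": 0,"wz": 0,"fingers": 1},
    {"dx": 0,"dy": 0,"dz": 0,"wx": 0,"wy": 0,"wz": 0,"fingers": 1}
  ]
}}

```text
clock: 15.72
eef_pos: [599.0, -69.0, 31.1]
tool_rot: [-0.535, 1.565, 2.946]
force: [-0.1, -0.3, -4.6]
width: 40.1
```

Run:
```python
from h import *
st(); print('d180',(rot().inv()*Rjig(180)).as_rotvec(degrees=True).round(2))
rows(jp(J,(-100.4-15,3,23)),Rjig(180),3,1)
save('side','s10');a=cv2.imread('pics/s10.png')[140:340,220:400]
cv2.imwrite('pics/c10.png',cv2.resize(a,None,fx=3,fy=3,interpolation=cv2.INTER_CUBIC))
```

```text
15.72 jig xyz [-159.9    4.5   31.1] Fjig [-0.2  0.2 -4.6] w 40.1 drot [179.99   0.26  -0.43] q7 -2.29
d180 [-0.01  0.27  0.16]
[{"dx": 0.0037, "dy": -0.0198, "dz": -0.0007, "wx": -0.0, "wy": 0.02, "wz": 0.01, "fingers": 1.0}, {"dx": 0.0036, "dy": -0.0197, "dz": -0.0007, "wx": -0.0, "wy": 0.01, "wz": 0.01, "fingers": 1.0}, {"dx": 0.0037, "dy": -0.0198, "dz": -0.0007, "wx": -0.0, "wy": 0.02, "wz": 0.01, "fingers": 1.0}]
```

View pics/c10.png

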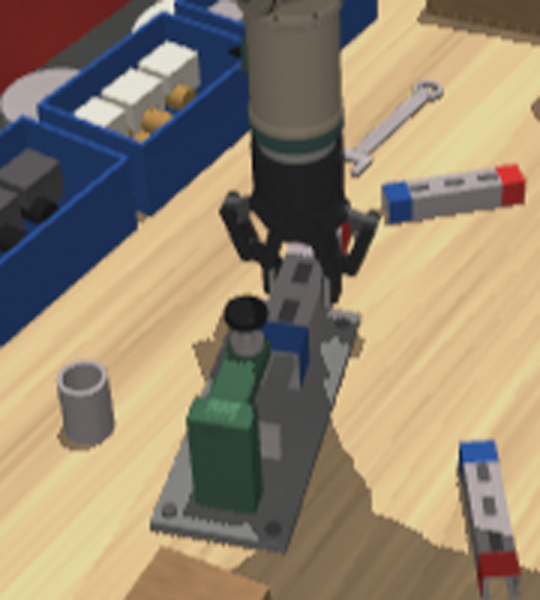

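Emit:
{"fn": "servo_tool", "kwargs": {
  "rows": [
    {"dx": 0.004,"dy": -0.02,"dz": -0.001,"wx": 0,"wy": 0,"wz": 0,"fingers": 1},
    {"dx": 0.003,"dy": -0.02,"dz": 0,"wx": 0,"wy": 0,"wz": 0,"fingers": 1},
    {"dx": 0.003,"dy": -0.02,"dz": 0,"wx": 0,"wy": 0,"wz": 0,"fingers": 1},
    {"dx": 0,"dy": 0,"dz": 0,"wx": 0,"wy": 0,"wz": 0,"fingers": 1}
  ]
}}

```text
clock: 16.27
eef_pos: [586.3, -24.0, 25.8]
tool_rot: [-1.402, 1.569, 2.08]
force: [-0.3, -0.9, -4.4]
width: 40.2
```

Run:
```python
from h import *
st(); print('d180',(rot().inv()*Rjig(180)).as_rotvec(degrees=True).round(2))
```

```text
16.27 jig xyz [-113.2    1.5   25.8] Fjig [-0.7  0.5 -4.4] w 40.2 drot [-1.799e+02 -1.800e-01  3.000e-02] q7 -2.34
d180 [0.1  0.02 0.12]
```

Emit:
{"fn": "servo_tool", "kwargs": {
  "rows": [
    {"dx": 0.005,"dy": 0,"dz": 0,"wx": 0,"wy": 0,"wz": 0,"fingers": 1},
    {"dx": 0.001,"dy": -0.006,"dz": 0,"wx": 0,"wy": 0,"wz": 0,"fingers": 1},
    {"dx": 0,"dy": -0.006,"dz": 0,"wx": 0,"wy": 0,"wz": 0,"fingers": 1},
    {"dx": 0,"dy": 0,"dz": 0,"wx": 0,"wy": 0,"wz": 0,"fingers": 1}
  ]
}}

```text
clock: 16.77
eef_pos: [583.9, -17.9, 21.2]
tool_rot: [-1.24, 1.57, 2.239]
force: [0.3, -0.6, -4.8]
width: 40.4
```

Run:
```python
from h import *
st(); print('d180',(rot().inv()*Rjig(180)).as_rotvec(degrees=True).round(2))
```

```text
16.77 jig xyz [-106.7    1.8   21.2] Fjig [-0.7 -0.1 -4.8] w 40.4 drot [ 1.7993e+02  5.0000e-02 -2.0000e-02] q7 -2.34
d180 [-0.07  0.01  0.03]
```

Emit:
{"fn": "servo_tool", "kwargs": {
  "rows": [
    {"dx": 0.001,"dy": -0.005,"dz": 0,"wx": 0,"wy": 0,"wz": 0,"fingers": 1},
    {"dx": 0,"dy": -0.004,"dz": 0,"wx": 0,"wy": 0,"wz": 0,"fingers": 1},
    {"dx": 0,"dy": 0,"dz": 0,"wx": 0,"wy": 0,"wz": 0,"fingers": 1}
  ]
}}

```text
clock: 17.15
eef_pos: [581.9, -11.6, 20.8]
tool_rot: [-2.312, 1.57, 1.167]
force: [-1.6, 0.2, -1.8]
width: 40.2
```

Run:
```python
from h import *
st(); print('d180',(rot().inv()*Rjig(180)).as_rotvec(degrees=True).round(2))
```

```text
17.15 jig xyz [-100.1    1.6   20.8] Fjig [ 0.7  1.4 -1.8] w 40.2 drot [1.7992e+02 4.0000e-02 3.0000e-02] q7 -2.35
d180 [-0.08 -0.02  0.02]
```

Emit:
{"fn": "servo_tool", "kwargs": {
  "rows": [
    {"dx": 0,"dy": -0.004,"dz": 0,"wx": 0,"wy": 0,"wz": 0,"fingers": 1},
    {"dx": 0,"dy": -0.004,"dz": 0,"wx": 0,"wy": 0,"wz": 0,"fingers": 1},
    {"dx": 0,"dy": 0,"dz": 0,"wx": 0,"wy": 0,"wz": 0,"fingers": 1}
  ]
}}

```text
clock: 17.52
eef_pos: [580.5, -8.0, 20.9]
tool_rot: [1.924, 1.568, -0.881]
force: [1.5, -4.1, -2.9]
width: 40.4
```

Run:
```python
from h import *
st(); print('d180',(rot().inv()*Rjig(180)).as_rotvec(degrees=True).round(2))
save('side','s11');a=cv2.imread('pics/s11.png')[140:340,220:400]
cv2.imwrite('pics/c11.png',cv2.resize(a,None,fx=3,fy=3,interpolation=cv2.INTER_CUBIC))
```

```text
17.52 jig xyz [-96.2   1.7  20.9] Fjig [-4.3 -0.  -2.9] w 40.4 drot [ 1.7984e+02 -2.3000e-01  8.0000e-02] q7 -2.36
d180 [-0.16 -0.05 -0.14]
```

View pics/c11.png

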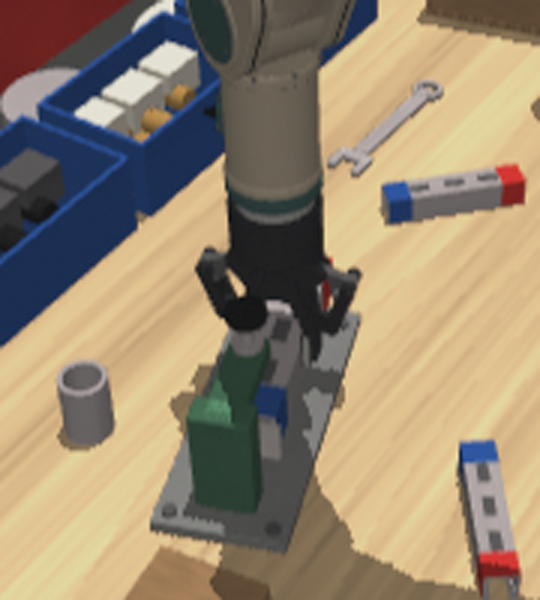

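Emit:
{"fn": "servo_tool", "kwargs": {
  "rows": [
    {"dx": 0,"dy": 0,"dz": -0.003,"wx": 0,"wy": 0,"wz": 0,"fingers": 1},
    {"dx": 0,"dy": 0,"dz": -0.002,"wx": 0,"wy": 0,"wz": 0,"fingers": 1},
    {"dx": 0,"dy": 0,"dz": 0,"wx": 0,"wy": 0,"wz": 0,"fingers": 1}
  ]
}}

```text
clock: 17.95
eef_pos: [580.7, -7.8, 20.8]
tool_rot: [0.123, 1.566, -2.682]
force: [-6.2, -7.0, 4.5]
width: 40.3
```

Run:
```python
from h import *
st(); print('d180',(rot().inv()*Rjig(180)).as_rotvec(degrees=True).round(2),ctrl.read_state()['torque'])
```

```text
17.95 jig xyz [-96.1   1.5  20.8] Fjig [-4.6  8.2  4.5] w 40.3 drot [ 1.7986e+02 -6.0000e-02 -4.6000e-01] q7 -2.36
d180 [-0.14  0.29 -0.04] [-1.35503841  1.13144103  0.26062232]
```

Emit:
{"fn": "servo_tool", "kwargs": {
  "rows": [
    {"dx": 0,"dy": 0,"dz": -0.004,"wx": 0,"wy": 0,"wz": 0,"fingers": 1},
    {"dx": 0,"dy": -0.001,"dz": 0,"wx": 0,"wy": 0,"wz": 0,"fingers": 1},
    {"dx": 0,"dy": 0,"dz": 0,"wx": 0,"wy": 0,"wz": 0,"fingers": 1}
  ]
}}

```text
clock: 18.32
eef_pos: [582.0, -7.4, 20.9]
tool_rot: [0.142, 1.563, -2.663]
force: [-8.0, -9.9, 6.8]
width: 40.5
```

Run:
```python
from h import *
st(); print('d180',(rot().inv()*Rjig(180)).as_rotvec(degrees=True).round(2),ctrl.read_state()['torque'])
for n in('top','wrist','side'): save(n,n+'12')
a=cv2.imread('pics/side12.png')[200:340,270:370]
cv2.imwrite('pics/c12.png',cv2.resize(a,None,fx=4,fy=4,interpolation=cv2.INTER_CUBIC))
```

```text
18.32 jig xyz [-96.1   0.   20.9] Fjig [-6.7 10.8  6.8] w 40.5 drot [ 1.7983e+02 -9.0000e-02 -6.6000e-01] q7 -2.36
d180 [-0.16  0.42 -0.06] [-1.74841013  1.71397276  0.32759746]
```

View pics/c12.png

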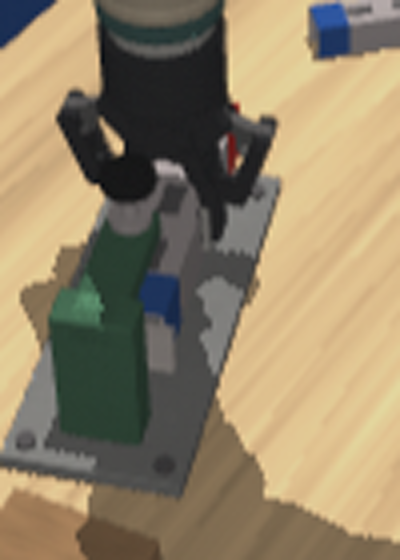

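View pics/wrist12.png

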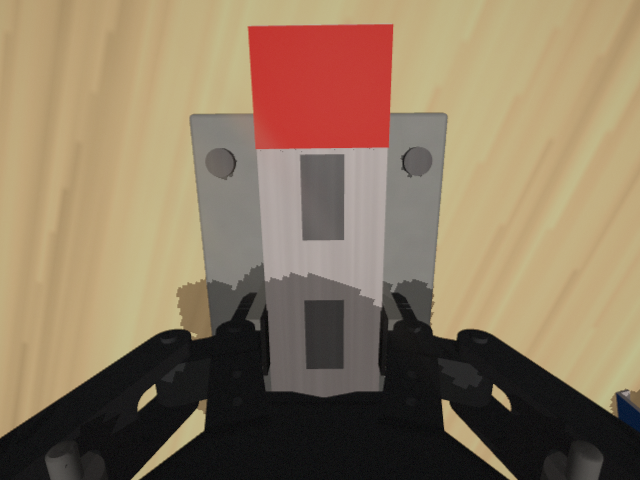

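Run:
```python
from h import *
W=cam('wrist'); s=ctrl.read_state()
def tj(p,z):
    P=back(p,z,W); c,q=np.cos(J[2]),np.sin(J[2]); d=P[:2]-J[:2]; return np.round([c*d[0]+q*d[1],-q*d[0]+c*d[1]],1)
for p,z in(((190.5,114),12),((447,114),12),((207,310),12),((434,310),12),((220,163),12),((418,162),12),((249,26.5),53),((393,25.5),53),((256,149.5),53),((389,148.5),53)): print(p,tj(p,z))
```

```text
(190.5, 114) [-175.3  -55.5]
(447, 114) [-175.2   52.5]
(207, 310) [-84.7 -57. ]
(434, 310) [-84.1  54.7]
(220, 163) [-155.2  -44.8]
(418, 162) [-155.4   41.6]
(249, 26.5) [-195.6  -21.4]
(393, 25.5) [-195.9   20.2]
(256, 149.5) [-161.3  -21.3]
(389, 148.5) [-161.5   20.7]
```

Emit:
{"fn": "servo_tool", "kwargs": {
  "rows": [
    {"dx": -0.001,"dy": 0,"dz": -0.002,"wx": 0,"wy": 0,"wz": 0,"fingers": 1},
    {"dx": 0,"dy": 0,"dz": -0.002,"wx": 0,"wy": 0,"wz": 0,"fingers": 1},
    {"dx": 0,"dy": 0,"dz": 0,"wx": 0,"wy": 0,"wz": 0,"fingers": 1}
  ]
}}

```text
clock: 18.85
eef_pos: [584.3, -6.5, 20.9]
tool_rot: [0.118, 1.562, -2.687]
force: [-7.6, -9.8, 3.1]
width: 40.3
```

Run:
```python
from h import *
st(); print('d180',(rot().inv()*Rjig(180)).as_rotvec(degrees=True).round(2),ctrl.read_state()['torque'])
```

```text
18.85 jig xyz [-96.1  -2.4  20.9] Fjig [-6.7 10.4  3.1] w 40.3 drot [ 1.7985e+02 -9.0000e-02 -7.8000e-01] q7 -2.37
d180 [-0.15  0.5  -0.06] [-1.87073253  1.46089267  0.45284261]
```

Emit:
{"fn": "servo_tool", "kwargs": {
  "rows": [
    {"dx": 0,"dy": 0,"dz": -0.002,"wx": 0,"wy": 0,"wz": 0,"fingers": 1},
    {"dx": 0,"dy": 0,"dz": -0.002,"wx": 0,"wy": 0,"wz": 0,"fingers": 1},
    {"dx": 0,"dy": 0,"dz": 0,"wx": 0,"wy": 0,"wz": 0,"fingers": 1}
  ]
}}

```text
clock: 19.23
eef_pos: [584.4, -6.5, 21.0]
tool_rot: [-0.017, 1.557, -2.822]
force: [-13.2, -12.2, 8.6]
width: 40.7
```

Run:
```python
from h import *
st(); print('d180',(rot().inv()*Rjig(180)).as_rotvec(degrees=True).round(2),ctrl.read_state()['torque'])
save('wrist','w13')
```

```text
19.23 jig xyz [-96.1  -2.4  21. ] Fjig [-7.1 16.5  8.6] w 40.7 drot [ 1.7986e+02  2.0000e-02 -1.2300e+00] q7 -2.37
d180 [-0.14  0.78  0.01] [-2.37115229  2.62967193  0.64597266]
```

View pics/w13.png

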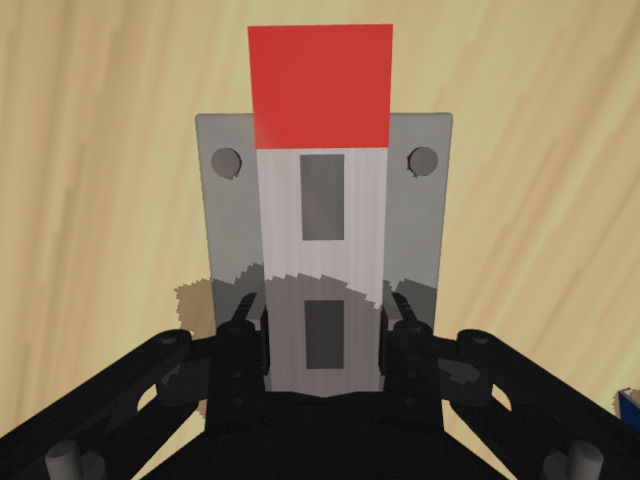

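Emit:
{"fn": "servo_tool", "kwargs": {
  "rows": [
    {"dx": 0,"dy": 0,"dz": 0.003,"wx": 0,"wy": 0,"wz": 0,"fingers": 1},
    {"dx": 0,"dy": 0,"dz": 0.003,"wx": 0,"wy": 0,"wz": 0,"fingers": 1},
    {"dx": 0,"dy": 0,"dz": 0,"wx": 0,"wy": 0,"wz": 0,"fingers": 1}
  ]
}}

```text
clock: 19.65
eef_pos: [584.2, -6.5, 20.9]
tool_rot: [0.258, 1.564, -2.547]
force: [-4.0, -10.3, 0.2]
width: 40.2
```

Run:
```python
from h import *
st(); print('d180',(rot().inv()*Rjig(180)).as_rotvec(degrees=True).round(2),ctrl.read_state()['torque'])
save('wrist','w14')
```

```text
19.65 jig xyz [-96.1  -2.3  20.9] Fjig [-8.3  7.2  0.2] w 40.2 drot [ 1.7984e+02 -1.4000e-01 -5.5000e-01] q7 -2.37
d180 [-0.16  0.35 -0.09] [-1.69529428  1.06518146  0.29724193]
```

View pics/w14.png

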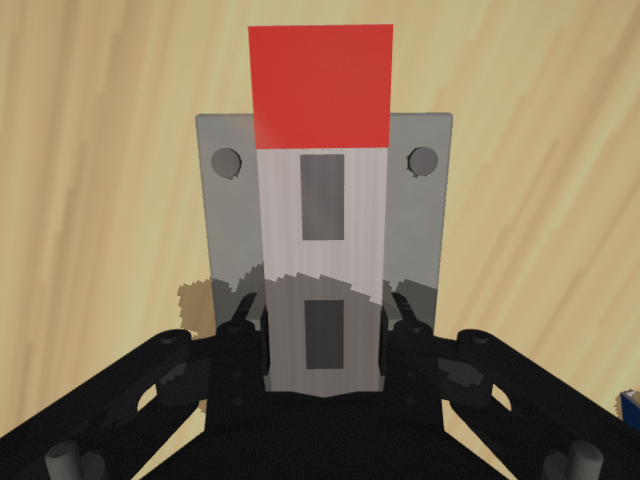

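Run:
```python
from h import *
W=cam('wrist')
def tj(p,z,C=W):
    P=back(p,z,C); c,q=np.cos(J[2]),np.sin(J[2]); d=P[:2]-J[:2]; return np.array([c*d[0]+q*d[1],-q*d[0]+c*d[1]])
def edges(n,row,lo,hi,k=9):
    g=cv2.GaussianBlur(cv2.cvtColor(cv2.imread(f'pics/{n}.png'),cv2.COLOR_BGR2GRAY).astype(np.float32),(0,0),1)
    r=g[row-2:row+3].mean(0); d=np.gradient(r); ids=[i for i in range(lo,hi) if abs(d[i])>3 and abs(d[i])==max(abs(d[i-4:i+5]))]; return [(i,round(float(d[i]),1)) for i in ids]
for row in(125,200,250): print(row,edges('w14',row,170,470))
for row in (120,160,220): print('w4',row,edges('w4',row,240,400))
```

```text
125 [(195, -18.8), (254, -6.8), (389, 10.0), (452, 18.2)]
200 [(203, -17.4), (259, 10.5), (301, -20.0), (344, 24.0), (385, -11.2), (446, 19.1)]
250 [(208, -17.0), (262, 10.0), (383, -10.2), (441, 17.8)]
w4 120 [(267, -11.2), (302, 9.9), (319, -16.2), (336, 14.4), (353, -8.3), (388, 14.3)]
w4 160 [(269, -9.6), (303, 7.7), (319, -4.6), (336, 4.5), (352, -7.1), (386, 14.8)]
w4 220 [(272, -16.5), (304, 12.9), (320, -14.8), (336, 5.1), (352, 9.0), (383, 17.0)]
```

Emit:
{"fn": "servo_tool", "kwargs": {
  "rows": [
    {"dx": 0,"dy": 0,"dz": 0,"wx": 0,"wy": 0,"wz": 0,"fingers": 0.2},
    {"dx": 0,"dy": 0,"dz": 0,"wx": 0,"wy": 0,"wz": 0,"fingers": 0.1},
    {"dx": 0,"dy": 0,"dz": 0,"wx": 0,"wy": 0,"wz": 0,"fingers": 0.1}
  ]
}}

```text
clock: 20.08
eef_pos: [587.8, -1.9, 21.5]
tool_rot: [-2.392, 1.57, 1.088]
force: [0.2, -0.5, -0.4]
width: 76.8
```

Run:
```python
from h import *
st(); print('d180',(rot().inv()*Rjig(180)).as_rotvec(degrees=True).round(2))
save('wrist','w15')
```

```text
20.07 jig xyz [-92.8  -7.2  21.5] Fjig [-0.5 -0.  -0.4] w 76.8 drot [1.7997e+02 8.0000e-02 8.0000e-02] q7 -2.37
d180 [-0.03 -0.05  0.05]
```

View pics/w15.png

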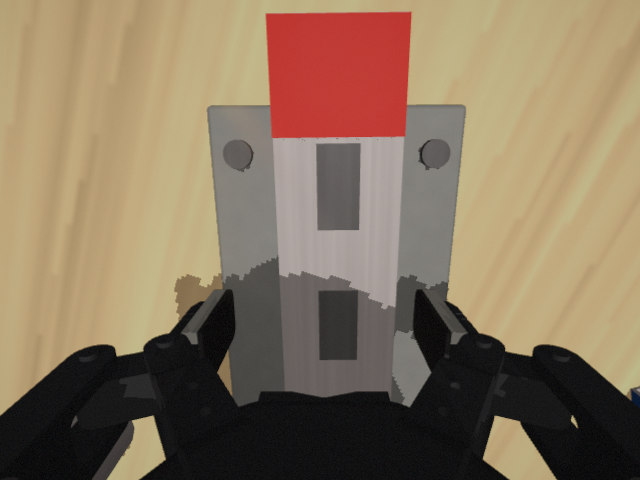

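Emit:
{"fn": "servo_tool", "kwargs": {
  "rows": [
    {"dx": -0.01,"dy": 0.005,"dz": 0.009,"wx": 0,"wy": 0,"wz": 0,"fingers": 0},
    {"dx": -0.05,"dy": 0.02,"dz": 0,"wx": 0,"wy": 0,"wz": 0,"fingers": 0},
    {"dx": -0.06,"dy": 0.01,"dz": 0,"wx": 0,"wy": 0,"wz": 0,"fingers": 1},
    {"dx": -0.06,"dy": 0,"dz": 0,"wx": 0,"wy": 0,"wz": 0,"fingers": 1},
    {"dx": -0.06,"dy": 0,"dz": 0,"wx": 0,"wy": 0,"wz": 0,"fingers": 1}
  ]
}}

```text
clock: 20.75
eef_pos: [589.1, -30.6, 203.3]
tool_rot: [-2.959, 1.571, 0.519]
force: [0.6, 0.5, -0.0]
width: 32.5
```

Emit:
{"fn": "servo_tool", "kwargs": {
  "rows": [
    {"dx": -0.03,"dy": -0.05,"dz": 0.001,"wx": 0,"wy": 0,"wz": 0,"fingers": 1},
    {"dx": 0,"dy": -0.05,"dz": 0,"wx": 0,"wy": 0,"wz": 0,"fingers": 1},
    {"dx": 0,"dy": 0,"dz": 0,"wx": 0,"wy": 0,"wz": 0,"fingers": 1}
  ]
}}

```text
clock: 21.12
eef_pos: [562.9, 44.1, 224.3]
tool_rot: [-1.665, 1.568, 1.819]
force: [-0.0, 0.2, 0.3]
width: 0.0
```

```bash
sed -i 's/^J=np.array.*/J=np.array([550.2,86.0,1.9099])/' h.py
python3 - <<'E'
from h import *
st(); print('d180',(rot().inv()*Rjig(180)).as_rotvec(degrees=True).round(2))
save('wrist','w16'); save('side','s16'); save('top','t16')
W=cam('wrist'); print(proj(jp(J,(-18,0,150.5)),W))
a=cv2.imread('pics/s16.png')[180:340,240:380]
cv2.imwrite('pics/c16.png',cv2.resize(a,None,fx=4,fy=3.7,interpolation=cv2.INTER_CUBIC))
E
```

```text
21.12 jig xyz [-43.7   2.  224.3] Fjig [ 0.2 -0.   0.3] w 0.0 drot [-1.7981e+02 -2.6000e-01 -2.0000e-02] q7 -2.58
d180 [ 0.19 -0.02  0.16]
[320.04799233 291.3468396 ]
```

View pics/w16.png

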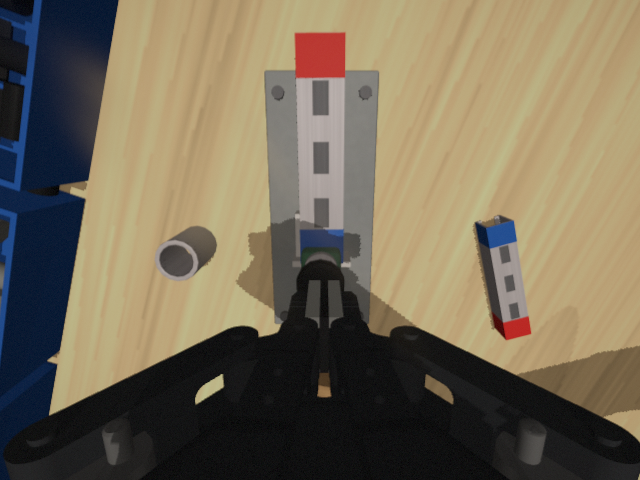

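View pics/c16.png

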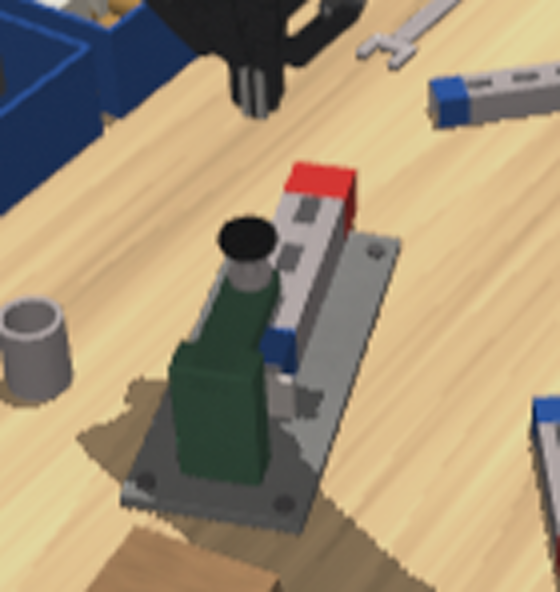

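Run:
```python
import cv2
a=cv2.imread('pics/w16.png')[190:330,260:390]
cv2.imwrite('pics/c16b.png',cv2.resize(a,None,fx=4.2,fy=4.2,interpolation=cv2.INTER_CUBIC))
```

```text
(no output)
```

View pics/c16b.png

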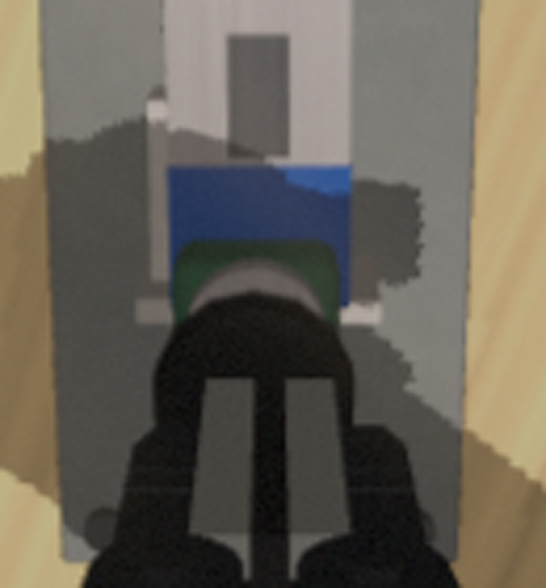

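Emit:
{"fn": "servo_tool", "kwargs": {
  "rows": [
    {"dx": 0.01,"dy": -0.016,"dz": -0.002,"wx": 0,"wy": 0,"wz": 0,"fingers": 1},
    {"dx": 0.03,"dy": -0.016,"dz": -0.002,"wx": 0,"wy": 0,"wz": 0,"fingers": 1},
    {"dx": 0.035,"dy": 0,"dz": 0,"wx": 0,"wy": 0,"wz": 0,"fingers": 1},
    {"dx": 0.01,"dy": 0,"dz": 0,"wx": 0,"wy": 0,"wz": 0,"fingers": 1},
    {"dx": 0,"dy": 0,"dz": 0,"wx": 0,"wy": 0,"wz": 0,"fingers": 1}
  ]
}}

```text
clock: 21.9
eef_pos: [558.9, 63.7, 159.7]
tool_rot: [0.147, 1.57, -2.658]
force: [-0.1, -0.6, -0.4]
width: -0.1
```

Run:
```python
from h import *
st(); print(ctrl.read_state()['eef_pos'])
save('side','s17')
a=cv2.imread('pics/s17.png')[180:340,240:380]
cv2.imwrite('pics/c17.png',cv2.resize(a,None,fx=4,fy=3.7,interpolation=cv2.INTER_CUBIC))
```

```text
21.9 jig xyz [-23.9  -0.8 159.7] Fjig [-0.5  0.2 -0.4] w -0.1 drot [ 1.7985e+02 -1.0000e-02 -9.0000e-02] q7 -2.57
[558.89591117  63.71963106 159.70421567]
```

View pics/c17.png

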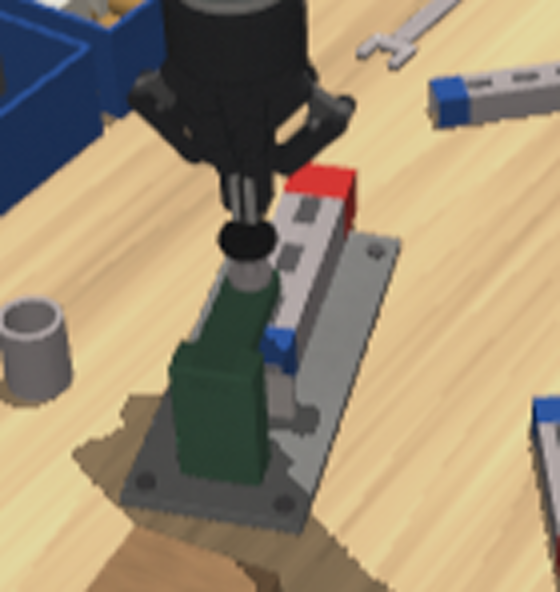

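Emit:
{"fn": "servo_tool", "kwargs": {
  "rows": [
    {"dx": 0.008,"dy": -0.004,"dz": 0,"wx": 0,"wy": 0,"wz": 0,"fingers": 1},
    {"dx": 0.012,"dy": 0,"dz": 0,"wx": 0,"wy": 0,"wz": 0,"fingers": 1},
    {"dx": 0.012,"dy": 0,"dz": 0,"wx": 0,"wy": 0,"wz": 0,"fingers": 1},
    {"dx": 0.006,"dy": 0,"dz": 0,"wx": 0,"wy": 0,"wz": 0,"fingers": 1},
    {"dx": 0,"dy": 0,"dz": 0,"wx": 0,"wy": 0,"wz": 0,"fingers": 1}
  ]
}}

```text
clock: 22.58
eef_pos: [559.0, 67.5, 134.4]
tool_rot: [-2.67, 1.567, 0.809]
force: [-5.7, 1.1, 24.7]
width: -0.2
```

Run:
```python
from h import *
st(); print(ctrl.read_state()['eef_pos'])
```

```text
22.57 jig xyz [-20.3  -2.1 134.4] Fjig [ 2.9  5.  24.7] w -0.2 drot [1.799e+02 1.500e-01 2.900e-01] q7 -2.55
[558.99038696  67.53009095 134.37130649]
```

Plunger at its stop (134.4, 25 N). Raise and back away.

Emit:
{"fn": "servo_tool", "kwargs": {
  "rows": [
    {"dx": -0.015,"dy": 0,"dz": 0,"wx": 0,"wy": 0,"wz": 0,"fingers": 1},
    {"dx": -0.05,"dy": 0,"dz": 0,"wx": 0,"wy": 0,"wz": 0,"fingers": 1},
    {"dx": -0.06,"dy": 0.03,"dz": 0,"wx": 0,"wy": 0,"wz": 0,"fingers": 1},
    {"dx": -0.03,"dy": 0.05,"dz": 0,"wx": 0,"wy": 0,"wz": 0,"fingers": 1},
    {"dx": 0,"dy": 0,"dz": 0,"wx": 0,"wy": 0,"wz": 0,"fingers": 1}
  ]
}}

```text
clock: 23.2
eef_pos: [579.6, 6.3, 249.7]
tool_rot: [2.401, 1.565, -0.409]
force: [0.1, 0.1, -0.2]
width: 0.1
```

Run:
```python
from h import *
st()
save('wrist','w18');save('side','s18');save('top','t18')
a=cv2.imread('pics/s18.png')[180:340,240:380]
b=cv2.imread('pics/w18.png')
cv2.imwrite('pics/c18.png',cv2.resize(a,None,fx=4,fy=3.7,interpolation=cv2.INTER_CUBIC))
```

```text
23.2 jig xyz [-85.   -1.2 249.7] Fjig [ 0.  -0.1 -0.2] w 0.1 drot [179.61  -0.33   0.35] q7 -2.55
```

View pics/c18.png

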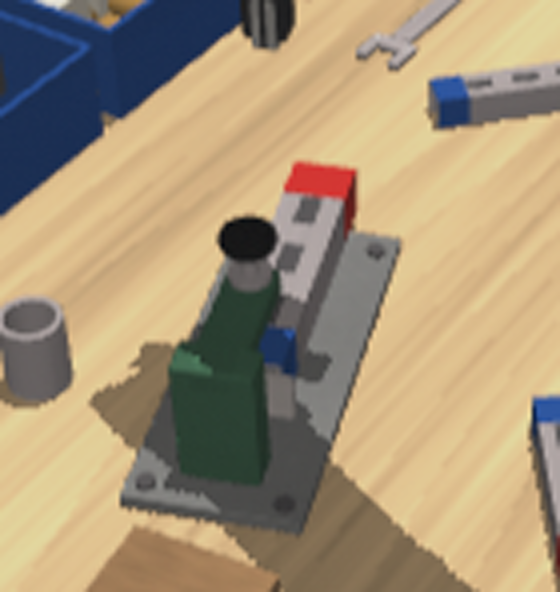

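View pics/w18.png

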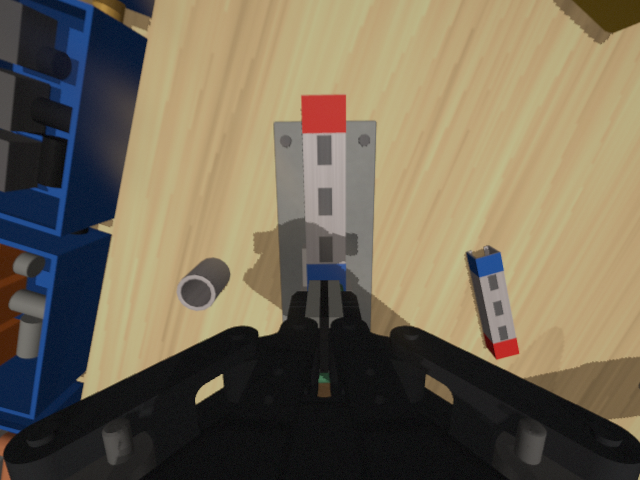

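Run:
```python
from h import *
W=cam('wrist'); im=cv2.imread('pics/w18.png')
g=cv2.GaussianBlur(cv2.cvtColor(im,cv2.COLOR_BGR2GRAY).astype(np.float32),(0,0),.8)
def tj(p,z):
    P=back(p,z,W); c,q=np.cos(J[2]),np.sin(J[2]); d=P[:2]-J[:2]; return np.round([c*d[0]+q*d[1],-q*d[0]+c*d[1]],1)
def ed(v,lo,hi):
    d=np.abs(np.gradient(v)); w=d[lo:hi]; i=lo+int(w.argmax()); s=d[i-1:i+2]; return round(float((s*np.arange(i-1,i+2)).sum()/s.sum()),2)
hs=cv2.GaussianBlur(im.astype(np.float32),(0,0),.8)
red=hs[:,:,2]-hs[:,:,1]
for c in(306,324,342): r=ed(red[:,c-1:c+2].mean(1),85,105); print('red end',r,tj((c,r),53))
for c in(290,360): r=ed(g[:,c-1:c+2].mean(1),112,128); print('plate end',r,tj((c,r),12))
for r in(145,180,210):
    v=g[r-1:r+2].mean(0); a,b,e,f=ed(v,268,284),ed(v,296,308),ed(v,341,351),ed(v,368,382)
    print(r,'plate',tj((a,r),12),tj((f,r),12),'strut',tj((b,r),53),tj((e,r),53))
print({k:[(np.round(x['point']),round(x['conf'],2)) for x in ctrl.mark_of(k,'side')[:2]] for k in('blue_end','red_end','coupling')})
```

```text
red end 94.98 [-189.7  -16.2]
red end 94.83 [-189.8    0.3]
red end 94.11 [-190.5   16.8]
plate end 120.88 [-169.8  -35.3]
plate end 119.96 [-170.7   38.2]
145 plate [-145.4  -53.2] [-145.4   55.9] strut [-145.5  -19.8] [-145.5   20.4]
180 plate [-108.4  -53.3] [-108.4   56.3] strut [-112.4  -19.3] [-112.4   21. ]
210 plate [-75.  -52.7] [-75.   56.5] strut [-82.7 -18.8] [-82.7  21.5]
{'blue_end': [(array([348., 214.]), 0.95), (array([302., 289.]), 0.59)], 'red_end': [(array([321., 237.]), 0.91), (array([387., 341.]), 0.81)], 'coupling': [(array([248., 282.]), 0.7)]}
```

```bash
cat > yaw.py <<'E'
from h import *
def yaw(name,W,r0,r1,pl,sl,sr,pr):
    im=cv2.imread(f'pics/{name}.png'); g=cv2.GaussianBlur(cv2.cvtColor(im,cv2.COLOR_BGR2GRAY).astype(np.float32),(0,0),.8)
    out=[]
    for (a,b),z in((pl,12),(pr,12),(sl,53),(sr,53)):
        P=[]
        for r in range(r0,r1,2):
            # a,b = col at r0,r1
            c=a+(b-a)*(r-r0)/(r1-r0); lo=int(c)-5; d=np.abs(np.gradient(g[r,lo-1:lo+12])); i=int(d[1:-1].argmax())+1; s=d[i-1:i+2]
            P.append(back((lo-1+i+(s*[-1,0,1]).sum()/s.sum(),r),z,W)[:2])
        P=np.array(P); keep=np.ones(len(P),bool)
        for _ in range(5):
            m=P[keep].mean(0); v=np.linalg.svd(P[keep]-m)[2][0]; e=np.abs((P-m)@[-v[1],v[0]]); keep=e<max(2*np.median(e),.15)
        ang=np.degrees(np.arctan2(v[1],v[0]))%180; n=np.array([-np.sin(J[2]),np.cos(J[2])])
        out.append((round(ang,2),round(float((m-J[:2])@n),2),keep.sum(),round(float(e[keep].std()),2)))
    print(name,out,'plate-strut yaw',np.mean([o[0] for o in out[:2]]).round(2),np.mean([o[0] for o in out[2:]]).round(2))
E
python3 - <<'E'
from yaw import *
yaw('w18',cam('wrist'),140,235,(275,279),(302,304.5),(346,345),(376,373))
E
```

```text
w18 [(np.float64(109.94), -53.32, np.int64(41), 0.08), (np.float64(109.96), 56.0, np.int64(36), 0.06), (np.float64(110.25), -19.55, np.int64(41), 0.09), (np.float64(110.43), 20.91, np.int64(48), 0.01)] plate-strut yaw 109.95 110.34
```

View pics/s18.png

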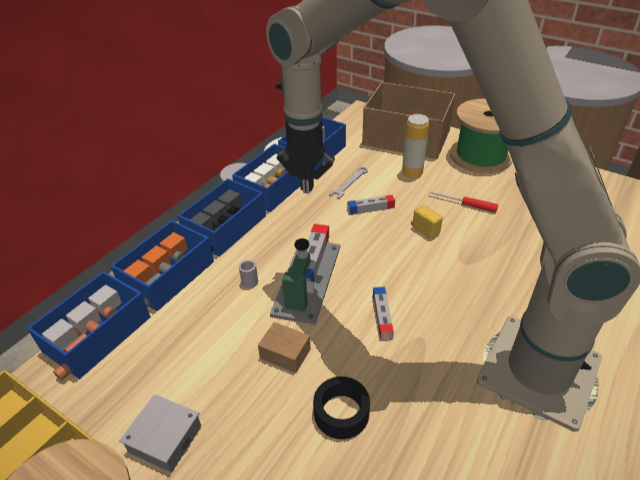

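Run:
```python
from h import *
print(ctrl.finish_job()); print(ctrl.read_state()['clock'])
```

```text
the job is handed in; nothing more can be done
None
the job is handed in; nothing more can be done
```

The job is done and handed in at about 23 s of the 58 s allowed. Both ends of the strut are marked, and it lies in the jig with its blue end against the bracket.

**What I did:**
- I pressed the plunger fully down on the red end and let it spring back. The tool stopped at 134.5 mm, the plunger's stop, with about 20 N.
- I slid the strut out, gripped it at its centre, turned it half round on the flat and slid the blue end in. It met the end stop first, then the side fence, where the side force rose to 16 N with no further movement.
- I released it and pressed the plunger fully down again (134.4 mm, 25 N). The last picture shows the plunger up and the gripper clear of everything.

**Last checks:**
- **End stop:** the red end overhangs the plate's end by 19.7 mm, and 20 mm means fully home.
- **Side fence:** the strut's centre line reads 0.66 mm towards the fence from the plate's centre line. Before the last press, a close-up showed no gap at the fence or the stop.
- **Skew:** the strut's yaw read about 0.4° off the plate's. That could be a gap of about 0.3 mm at the inner corner, close to what the pictures can resolve. I left it, because pushing the strut again after marking risked disturbing it.
- **Other things:** everything in the side picture stands where it did at the start.

The first four move calls were refused because keys were missing; nothing moved.

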